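# Slide a glass plate out of its tray and seat it on the viewing stage

### The job

The glass plate lies sunk in its grey tray where its sides cannot be gripped: press on it lightly and slide it out through the tray's open front until it overhangs far enough (about 40 mm) to be pinched by its two long sides, without tipping it off. Then lift it out and lay it flat on the white viewing stage, between the two side guides and pushed fully home against the end stop, and let go. The glass is fragile: never press it on the tray or the stage with more than 18 N, so touch down slowly, do not drop it, and leave the petri dish, the bottle and the timer where they are.

Things in the scene. Friction and masses are not known exactly. Their poses are not given: they have to be found in the camera images.
- plate_center (a point): centre (half-way up) of the loose green-tinted glass plate, 110 x 50 x 4 mm, 57 g, with a white band across one end of its top; x along its 110 mm length, z up out of its top face (2 mm above this point). In the tray it lies flat on the floor, its x along the tray's x, against the left (+y) rail
- glass_plate: the same glass plate; origin at the centre of its underside, axes as for plate_center
- plate_tray: fixed grey raised tray, 130 (x) x 84 (y) mm; origin at the centre of its underside, 1 to 10 mm above the desk on screw feet; x points from its open front to its rear wall. Above the origin: floor 45 mm; side rails (inner faces at y = +28, -28 mm) and rear wall (inner face x = +55 mm) rise to 51 mm, 2 mm above the plate's top
- tray_floor: the cushioned floor slab of the tray, which gives about 0.02 mm per N, 130 x 84 x 8 mm, on which the plate lies; origin at the centre of its underside, 37 mm above the tray's origin
- tray_front (a point): middle of the tray's open front edge, at floor height (45 mm above the tray's origin), axes as the tray's. The plate comes out here towards -x; 32 to 50 mm past the edge it lies steady with that end in the air, past 55 mm it tips off
- pad_face (a point): middle of the white sprung pad (26 mm long) in the tray's right (-y) rail. It presses the plate sideways against the left rail with 3 to 4 N, so that sliding takes a few newtons: a light fingertip press slips over the glass, a press of about 11 N drags it
- view_stage: fixed white viewing stage, 80 (x) x 120 (y) mm, flat top 45 mm above its origin at the centre of its underside, 1 to 10 mm above the desk on screw feet; x points from its free front edge (x = -40 mm) to the dark rubber-faced end stop (gives 0.07 mm per N; face x = +30 mm, 51 mm high). Two dark side guides, as high: x = -20 to +30 mm, inner faces y = +29 and -29 mm
- stage_home (a point): where the plate's centre is when home, 47 mm above the stage's origin, axes as the stage's: plate along the stage's x, either way round, one end on the stop, up to 4 mm play to either side; its other end then overhangs the stage's front edge by 40 mm, free for the fingers
- dish_center (a point): centre of a petri dish, 58 mm wide, 15 mm high: bystander
- bottle_center (a point): centre of a small white reagent bottle with a red cap, 40 mm wide, 85 mm high: bystander
- timer_center (a point): centre of a white bench timer, 66 x 72 x 28 mm: bystander

How it is judged:
By the outcome, as a careful person would: the job done as asked, in the order asked, and still so for the second after the job is handed in, with the robot touching nothing.
It also fails if it takes over 64 s, if anything falls off the work surface, if the arm or the gripper's body presses on something with over 40 N, if the wrist force passes 120 N, or if a joint passes its speed limit or range.

### The arm

A 6-joint arm with a two-finger parallel gripper is mounted at the origin on a cart in front of the work surface, level with it; the furniture and walls round the work are solid. World frame = base frame: x ahead of the robot, y to its left, z up, the work surface at z = 0. Lengths are in m, angles in degrees, forces in N, time in s.
With the tool pointing down it reaches from about 0.4 to 0.825 m from the base axis. Payload 7 kg.
Tool frame: the origin (TCP) lies midway between the tips of the shut fingers; the grasp point (between the pads) lies 19 mm behind it (ctrl.grasp_offset is the distance from the TCP to the grasp point, in m); z points along the fingers, x is the direction in which the jaws open and shut, and the axes are right-handed (so a half turn about z gives the same grasp; the last joint's range is limited). The gripper opens to 88 mm and grips with 3 to 60 N. Pads are 19 mm wide; open, the fingers measure 130 mm over their backs; the gripper's body (78 mm by 193 mm) begins 47 mm behind the grasp point.
Start: joints at [-51.79, 20.546, 0.682, 0, -70.136, -16.507], TCP at [0.25, -0.627, 0.227] pointing down, gripper open.
Joint ranges: [-176.03, 176.03], [-82.01, 121.73], [-58.28, 71.71], [-173.87, 95.51], [-174.79, -0.11], [-173.66, 173.66]. Speed limits (degrees/s): [136.94, 136.94, 172.46, 180, 180, 180].

### API

Orientations are given as [roll, pitch, yaw] about the fixed x, y, z axes, in that order (R = Rz(yaw) Ry(pitch) Rx(roll)).
In Python, from plant import sensors, snapshot, order, ctrl gives the robot as it stands.
- The arm moves only by the tool send_rows, never from a script. Its argument "commands" is a list of rows, each a list of 3 entries, a list of its own where there are three numbers: the closure, from 0 (fully open) to 1 (shut), then the shift along the world's x, y, z in units of 0.25 m (1.0 is 0.25 m), then the turn, a rotation vector about the world's x, y, z in units of 360 degrees (1.0 is 360 degrees). In form: [[hand, [x, y, z], [ax, ay, az]], ...]. A call has 1 to 12 rows; each row shifts and turns the pose as measured when the row begins; what a row does not reach is not made up. A row lasts 1/10 s, in which the tool goes at most 50 mm and 8.59 degrees, less where a joint would pass 70% of its speed; a pose out of reach is approached as far as the arm can. A call with a number of a shift or a turn outside -1 to 1 is refused whole. A call with a gripper value outside its range is refused whole. The fingers move at their own pace and stop on an object; the grip force is fixed at half the most. Time passes only in rows, so rows that do not move let the fingers close. It gives the time, the measured TCP pose, the force and the opening at its end, in the units of the state.
- sensors.get_obs(): the state, without advancing time (a new reading comes with each control period).
- snapshot(name): name is "scene" or "top" or "wrist"; returns a dict with "color" (384x512x3 uint8, blue, green, red), "z_map" (384x512 float32, m along the optical axis (not along the pixel's ray), 0 where there is no reading), "mtx" (3x3 intrinsics, pixels), "k1" (the pictures are not rectified: a ray, as slopes to the right and down, at radius r is drawn at 1 + k1 r^2 times it, then the intrinsics apply), "xyz" and "attitude" of the camera in the world. Camera axes: x right, y down, z forward; pixel columns grow to the right and rows downward; lengths in m; the calibration is good to about 2 mm. A picture is of the moment at which its call begins.
- order.close_job(): hands the job in, once; it reports no verdict.
The state is a dict: "clock": time; "joint_pos": joint angles; "qvel": joint speeds; "tau": joint torques, N m; "tool_pos": TCP position; "orientation": TCP orientation; "force": force on the tool from outside, world axes, zero at the start; "moment": the same for the moment, N m; "opening": finger opening in m.
Only numpy, scipy, OpenCV 4.12 (cv2) and the standard library are available. Lean on these libraries where they do the work, as an engineer would, in place of code of your own. Each camera call takes 0.05 s, during which the arm holds its last target.

## Working session

There is one attempt and no reset: what is moved stays moved. The work goes in short steps, Python scripts to look and compute and a tool call to move; the robot and the scene stay as the last step left them, time stands still between calls to the robot, and variables do not carry over. Pictures are saved under pics/ and viewed, and the job is handed in when it is done.

Besides the shell and the picture viewer there is one more tool, called in YAML: its name, and indented under it one key for each argument. send_rows: Moves the arm, as the interface text tells. Its arguments: {"type":"object","properties":{"commands":{"type":"array","items":{"type":"array"}}},"required":["commands"]}

```bash
ls; mkdir -p pics; cat > h.py <<'E'
import numpy as np, cv2, json
from plant import sensors, snapshot, order, ctrl
from scipy.spatial.transform import Rotation as Rn
def att(a):
    a=np.array(a,float)
    if a.shape==(3,3): return a
    if a.size==4: return Rn.from_quat(a).as_matrix()
    return Rn.from_euler('xyz',a.ravel(),degrees=True).as_matrix()
def ray(s,uv):
    K=np.array(s['mtx'],float);uv=np.atleast_2d(uv).astype(float)
    n=cv2.undistortPoints(uv.reshape(-1,1,2),K,np.array([s['k1'],0,0,0],float)).reshape(-1,2)
    d=np.c_[n,np.ones(len(n))]
    return np.array(s['xyz'],float),d@att(s['attitude']).T
def onplane(s,uv,z):
    o,d=ray(s,uv); t=(z-o[2])/d[:,2]; return o+d*t[:,None]
def bydepth(s,uv):
    uv=np.atleast_2d(uv);o,d=ray(s,uv); q=np.round(uv).astype(int); t=s['z_map'][q[:,1],q[:,0]]; return o+d*t[:,None]
def proj(s,P):
    R=att(s['attitude']);c=(np.atleast_2d(P)-np.array(s['xyz']))@R
    r,_=cv2.projectPoints(c,np.zeros(3),np.zeros(3),np.array(s['mtx'],float),np.array([s['k1'],0,0,0],float)); return r.reshape(-1,2)
def st():
    o=sensors.get_obs(); 
    for k in o: print(k,np.round(o[k],4).tolist())
E
python3 - <<'E'
from h import *
import pickle
st(); print(ctrl.grasp_offset)
for n in ['scene','top','wrist']:
    s=snapshot(n); pickle.dump(s,open(n+'0.pkl','wb')); cv2.imwrite(f'pics/{n}0.png',s['color']); print(n,s['mtx'],s['k1'],s['xyz'],s['attitude'])
E
```

```text
pics
clock 0.0
joint_pos [-51.7887, 20.5928, 0.6324, -0.0199, -70.1376, -16.5068]
qvel [-0.0444, -0.0521, -0.0284, 0.0454, -0.0139, -0.0866]
tau [0.0012, -58.2709, 29.307, 6.9973, 0.0071, -0.0002]
tool_pos [0.2494, -0.6267, 0.2256]
orientation [-179.9901, -0.0992, 111.6977]
force [-0.2275, -0.1256, -0.1457]
moment [-0.0044, 0.014, -0.0151]
opening 0.0876
0.0188
scene [[445.91396852   0.         256.33850013]
 [  0.         445.91396852 187.86280695]
 [  0.           0.           1.        ]] -0.15211335600194595 [0.11106822 0.81231648 1.01845756] [-1.40775281e+02  8.79500840e-02 -1.44498572e+02]
top [[370.26994945   0.         259.70970138]
 [  0.         370.26994945 193.13377975]
 [  0.           0.           1.        ]] -0.10455677765555979 [0.38320155 0.17608663 1.10228101] [-169.32575365    0.90977492  -91.14799618]
wrist [[341.8964301    0.         256.46428595]
 [  0.         341.8964301  187.96102343]
 [  0.           0.           1.        ]] -0.058952963254335015 [ 0.17602449 -0.65451044  0.38460875] [ 1.62995911e+02 -1.01768146e-01  1.11756655e+02]
```

View pics/scene0.png

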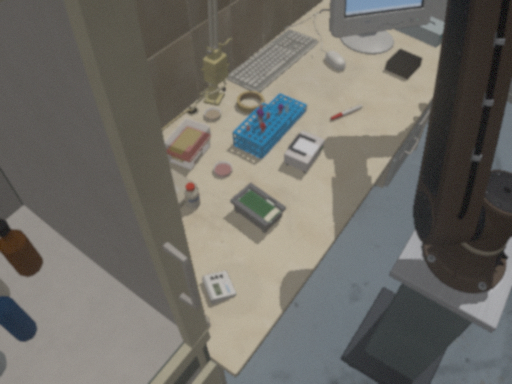

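View pics/top0.png

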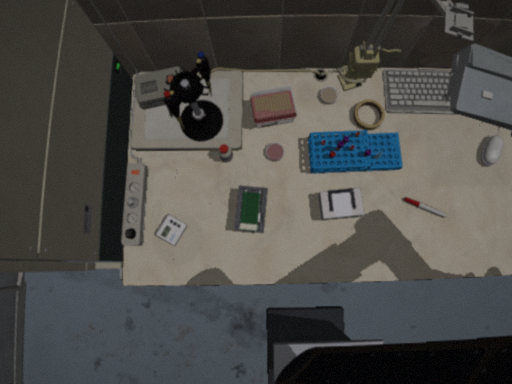

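View pics/wrist0.png

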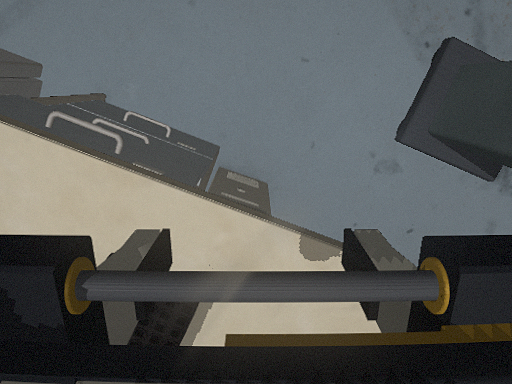

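```bash
python3 - <<'E'
from h import *
import pickle
t=pickle.load(open('top0.pkl','rb'))
c=t['color'][120:260,140:400]
c=cv2.convertScaleAbs(c,alpha=1.5)
cv2.imwrite('pics/topcrop.png',cv2.resize(c,None,fx=3,fy=3,interpolation=cv2.INTER_CUBIC))
s=pickle.load(open('scene0.pkl','rb'))
c=s['color'][120:250,170:340]
c=cv2.convertScaleAbs(c,alpha=1.3)
cv2.imwrite('pics/scenecrop.png',cv2.resize(c,None,fx=4.5,fy=4.5,interpolation=cv2.INTER_CUBIC))
for n,uv in dict(tray=(250,208),stage=(330,210),timer=(171,230),bottle=(224,151),dish=(274,152),desk=(290,240)).items():
    print(n,np.round(bydepth(t,uv),3), np.round(onplane(t,uv,0.05),3))
E
```

```text
tray [[0.538 0.217 0.057]] [[0.539 0.218 0.05 ]]
stage [[ 0.527 -0.011  0.056]] [[ 0.528 -0.012  0.05 ]]
timer [[0.483 0.453 0.021]] [[0.48  0.446 0.05 ]]
bottle [[0.7   0.288 0.086]] [[0.712 0.292 0.05 ]]
dish [[0.715 0.143 0.018]] [[0.705 0.144 0.05 ]]
desk [[0.448 0.103 0.004]] [[0.445 0.106 0.05 ]]
```

View pics/topcrop.png

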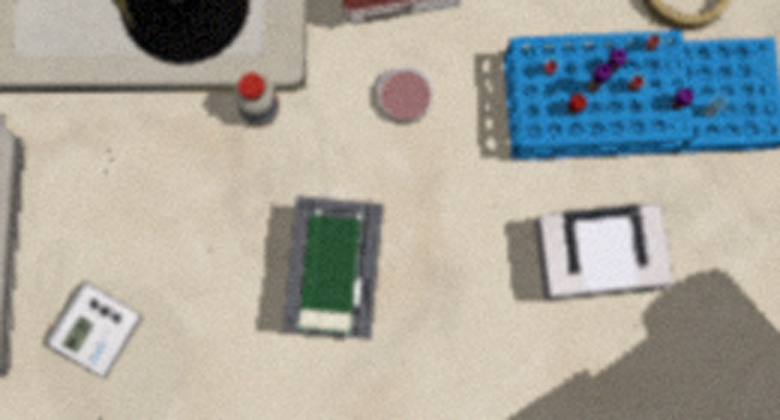

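View pics/scenecrop.png

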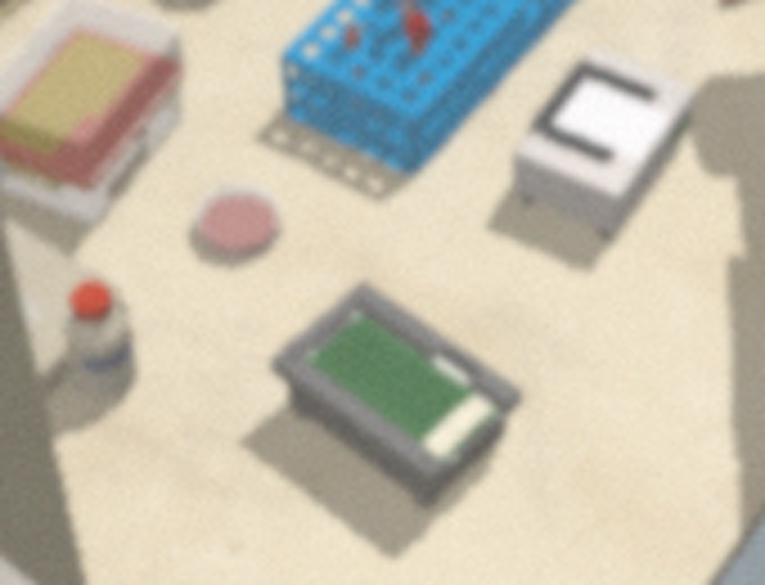

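send_rows:
  commands:
    - [0, [0.07, 0.18, 0.03], [0, 0, -0.01]]
    - [0, [0.07, 0.18, 0.03], [0, 0, -0.01]]
    - [0, [0.07, 0.18, 0.03], [0, 0, -0.01]]
    - [0, [0.07, 0.18, 0.03], [0, 0, -0.01]]
    - [0, [0.07, 0.18, 0.03], [0, 0, -0.01]]
    - [0, [0.07, 0.18, 0.03], [0, 0, -0.01]]
    - [0, [0.07, 0.18, 0.03], [0, 0, 0]]
    - [0, [0.07, 0.18, 0.03], [0, 0, 0]]
    - [0, [0.07, 0.18, 0.03], [0, 0, 0]]
    - [0, [0.07, 0.18, 0.03], [0, 0, 0]]

```text
clock: 1.15
tool_pos: [0.4216, -0.1667, 0.2964]
orientation: [-179.8, -0.6, 88.6]
force: [1.7, -0.2, -0.1]
opening: 0.0873
```

send_rows:
  commands:
    - [0, [0.07, 0.18, 0], [0, 0, 0.002]]
    - [0, [0.07, 0.18, 0], [0, 0, 0.002]]
    - [0, [0.07, 0.18, 0], [0, 0, 0]]
    - [0, [0.07, 0.18, 0], [0, 0, 0]]
    - [0, [0.07, 0.18, 0], [0, 0, 0]]
    - [0, [0.03, 0.08, 0], [0, 0, 0]]
    - [0, [0, 0, 0], [0, 0, 0]]
    - [0, [0, 0, 0], [0, 0, 0]]

```text
clock: 1.95
tool_pos: [0.5181, 0.0939, 0.2973]
orientation: [-180.0, -0.6, 90.6]
force: [0.5, -0.2, -0.4]
opening: 0.0876
```

```bash
python3 - <<'E'
from h import *
import pickle
st()
s=snapshot('wrist'); pickle.dump(s,open('wrist1.pkl','wb')); cv2.imwrite('pics/wrist1.png',cv2.resize(s['color'],None,fx=1.5,fy=1.5,interpolation=cv2.INTER_CUBIC)); print(s['xyz'],s['attitude'])
E
```

```text
clock 1.95
joint_pos [31.2223, 4.1115, -11.1117, -0.5512, -74.5101, -120.499]
qvel [0.8926, 0.6729, 0.2248, -0.0772, 0.0858, -0.2473]
tau [0.6018, -35.2186, 30.2778, 7.0618, -0.0056, -0.0757]
tool_pos [0.5181, 0.0939, 0.2973]
orientation [-179.9593, -0.5933, 90.5772]
force [0.4974, -0.1967, -0.402]
moment [-0.1109, -0.0414, 0.0163]
opening 0.0876
[0.43913342 0.09319173 0.45624569] [163.03590415  -0.61975425  90.63394353]
```

View pics/wrist1.png

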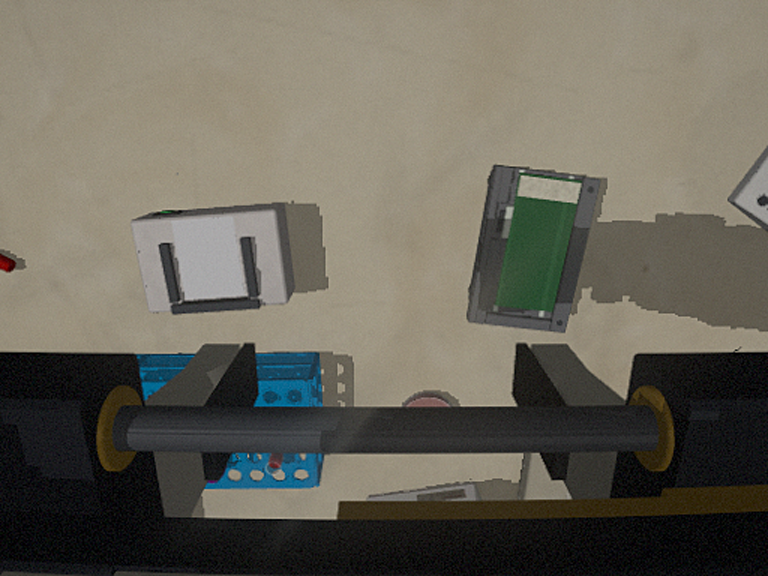

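```bash
python3 - <<'E'
from h import *
import pickle
s=pickle.load(open('wrist1.pkl','rb'))
im=s['color']; 
def cr(x0,x1,y0,y1,f,n): cv2.imwrite(n,cv2.convertScaleAbs(cv2.resize(im[y0:y1,x0:x1],None,fx=f,fy=f,interpolation=cv2.INTER_NEAREST),alpha=1.5))
cr(305,405,105,225,5,'pics/c_tray.png'); cr(85,225,130,215,5,'pics/c_stage.png')
v,u=np.mgrid[0:384,0:512]
P=bydepth(s,np.c_[u.ravel(),v.ravel()]).reshape(384,512,3); np.save('P1.npy',P)
hsv=cv2.cvtColor(im,cv2.COLOR_BGR2HSV)
g=cv2.inRange(hsv,(45,80,30),(85,255,255)); g[:,:300]=0; g[230:]=0
n,l,stt,c=cv2.connectedComponentsWithStats(g); k=1+np.argmax(stt[1:,4]); print(stt[k])
m=cv2.erode((l==k).astype(np.uint8),np.ones((5,5)))>0
def plane(m):
    Q=P[m]; Q=Q[np.isfinite(Q).all(1)&(s['z_map'][m]>0)]
    A=np.c_[Q[:,:2]-Q[:,:2].mean(0),np.ones(len(Q))]; co=np.linalg.lstsq(A,Q[:,2],rcond=None)[0]; print('plane',co,'med',np.median(Q[:,2]),'sd',np.std(Q[:,2]-A@co),len(Q))
plane(m)
mm=np.zeros_like(m); mm[165:190,125:155]=1; plane(mm)   # stage
mm[:]=0; mm[220:232,240:300]=1; plane(mm); mm[:]=0; mm[100:230,235:300]=1; plane(mm); mm[:]=0; mm[20:90,100:400]=1; plane(mm)
Q=onplane(s,np.argwhere(l==k)[:,::-1],0.055)
print(cv2.minAreaRect(np.float32(Q[:,:2]*1000)))
E
```

```text
[ 330  131   55   77 2750]
plane [-0.00188402 -0.00219571  0.05632586] med 0.05630186673268922 sd 0.0007716847618848806 1685
plane [-0.01245819 -0.00214116  0.05425904] med 0.054232801556248766 sd 0.0007851629651957233 744
plane [-1.44416175e-02  6.79890402e-05  6.59884345e-04] med 0.0006202638055002874 sd 0.0008587809004046843 717
plane [-0.00202185  0.0002594   0.00073692] med 0.0007327894535297252 sd 0.00084507369359899 8413
plane [-4.32551046e-05  5.04517614e-04  7.17848518e-04] med 0.0007149629692642656 sd 0.0008924411791224633 20931
((537.7787475585938, 220.47158813476562), (50.445308685302734, 91.212646484375), 83.7253189086914)
```

View pics/c_tray.png

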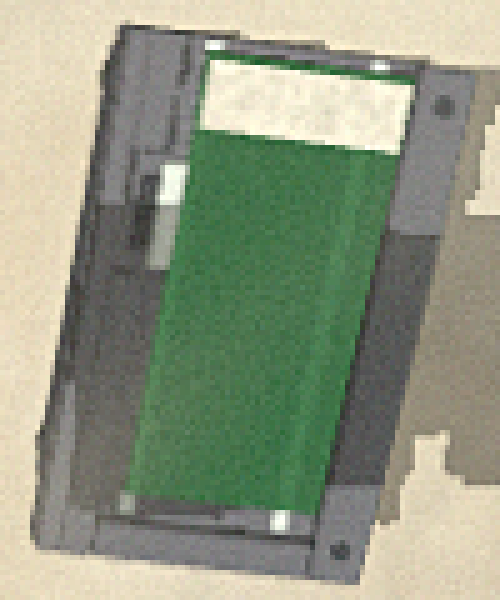

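View pics/c_stage.png

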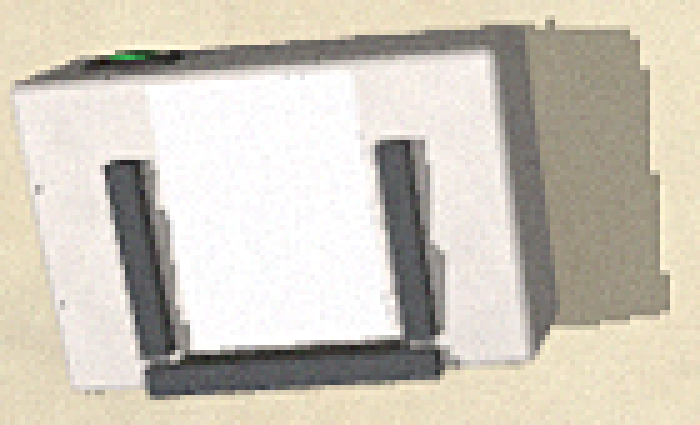

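```bash
python3 - <<'E'
from h import *
import pickle
s=pickle.load(open('wrist1.pkl','rb'))
def pts(c,off,z): return onplane(s,(np.array(c,float)-2)/5+np.array(off),z)[:,:2]
def show(n,Q):
    print(n,np.round(Q*1000,1).tolist(),'sides',[round(float(np.linalg.norm(Q[i]-Q[(i+1)%len(Q)]))*1000,1) for i in range(len(Q))],'c',np.round(Q.mean(0)*1000,1),
     'yaw',[round(float(np.degrees(np.arctan2(*(Q[(i+1)%len(Q)]-Q[i])[::-1]))),2) for i in range(len(Q))])
o=(305,105)
show('plate FL FR RR RL',pts([(205,54),(413,80),(320,513),(127,493)],o,0.0556))
show('tray top FL FR RR RL',pts([(122,25),(473,72),(357,584),(35,545)],o,0.0576))
o=(85,130)
show('stage',pts([(12,88),(492,50),(532,360),(75,388)],o,0.0535))
show('guides inner',pts([(152,160),(376,148),(402,340),(185,354)],o,0.0595))
P=np.load('P1.npy')
# guides height
im=s['color']
for u,v in [(110,175),(112,185),(166,175),(140,205),(160,203),(393,130),(376,200),(325,120)]:
    w=P[v-1:v+2,u-1:u+2,2]; print((u,v),np.median(w).round(4),im[v,u])
E
```

```text
plate FL FR RR RL [[472.4, 201.4], [477.5, 251.3], [585.5, 240.4], [580.5, 190.9]] sides [50.1, 108.6, 49.8, 108.6] c [529. 221.] yaw [84.15, -5.75, -95.84, 174.46]
tray top FL FR RR RL [[466.0, 181.1], [475.2, 264.6], [604.0, 251.4], [593.7, 168.3]] sides [84.0, 129.5, 83.8, 128.4] c [534.7 216.4] yaw [83.7, -5.86, -97.03, 174.27]
stage [[512.4, -105.1], [502.8, 11.4], [580.4, 17.5], [588.9, -99.0]] sides [116.8, 77.8, 116.7, 76.8] c [546.1 -43.8] yaw [94.68, 4.49, -85.81, -175.43]
guides inner [[528.6, -70.2], [525.4, -16.1], [573.3, -13.1], [577.4, -67.3]] sides [54.2, 48.1, 54.3, 49.0] c [551.2 -41.7] yaw [93.38, 3.6, -85.66, -176.58]
(110, 175) 0.0606 [60 57 57]
(112, 185) 0.0601 [64 61 62]
(166, 175) 0.0599 [63 63 61]
(140, 205) 0.0601 [62 61 61]
(160, 203) 0.06 [59 60 60]
(393, 130) 0.0582 [88 88 90]
(376, 200) 0.058 [54 53 51]
(325, 120) 0.0079 [56 68 65]
```

send_rows:
  commands:
    - [1, [0.03, 0.1, -0.1], [0, 0, -0.005]]
    - [1, [0.03, 0.1, -0.1], [0, 0, -0.005]]
    - [1, [0.03, 0.1, -0.1], [0, 0, -0.005]]
    - [1, [0.03, 0.1, -0.1], [0, 0, -0.003]]
    - [1, [0.02, 0.1, -0.1], [0, 0, 0]]
    - [1, [0, 0, -0.1], [-0.001, 0, 0]]
    - [1, [0, 0, -0.1], [0, 0, 0]]
    - [1, [0, 0, -0.1], [0, 0, 0]]
    - [1, [0, 0, 0], [0, 0, 0]]
    - [1, [0, 0, 0], [0, 0, 0]]

```text
clock: 3.0
tool_pos: [0.5546, 0.2102, 0.0956]
orientation: [179.6, -0.4, 83.0]
force: [0.1, 0.9, 0.4]
opening: 0.0132
```

```bash
python3 - <<'E'
from h import *
for i in range(3):
    o=sensors.get_obs(); print(o['clock'],np.round(o['tool_pos'],5),np.round(o['orientation'],2),np.round(o['force'],2),np.round(o['qvel'],2),o['opening'])
E
```

```text
3.0 [0.55465 0.21023 0.09556] [179.56  -0.4   82.99] [0.07 0.92 0.35] [-0.74  0.46 -1.21 -0.46  0.24  0.13] 0.013214804421699132
3.0 [0.55465 0.21023 0.09556] [179.56  -0.4   82.99] [0.07 0.92 0.35] [-0.74  0.46 -1.21 -0.46  0.24  0.13] 0.013214804421699132
3.0 [0.55465 0.21023 0.09556] [179.56  -0.4   82.99] [0.07 0.92 0.35] [-0.74  0.46 -1.21 -0.46  0.24  0.13] 0.013214804421699132
```

send_rows:
  commands:
    - [1, [0, 0.02, -0.03], [-0.001, 0.001, 0.003]]
    - [1, [0, 0.013, -0.03], [0, 0, 0]]
    - [1, [0, 0, -0.03], [0, 0, 0]]
    - [1, [0, 0, -0.02], [0, 0, 0]]
    - [1, [0, 0, -0.01], [0, 0, 0]]
    - [1, [0, 0, 0], [0, 0, 0]]
    - [1, [0, 0, 0], [0, 0, 0]]

```text
clock: 3.7
tool_pos: [0.5569, 0.2196, 0.0678]
orientation: [179.6, -0.2, 84.1]
force: [-0.4, -0.7, -1.0]
opening: 0.0005
```

send_rows:
  commands:
    - [1, [0, 0, -0.01], [0, 0, 0]]
    - [1, [0, 0, -0.01], [0, 0, 0]]
    - [1, [0, 0, 0], [0, 0, 0]]

```text
clock: 4.0
tool_pos: [0.5571, 0.2197, 0.0629]
orientation: [179.6, -0.3, 84.1]
force: [0.2, 0.1, 0.2]
opening: 0.0005
```

send_rows:
  commands:
    - [1, [0, 0, -0.004], [0, 0, 0]]
    - [1, [0, 0, -0.004], [0, 0, 0]]
    - [1, [0, 0, -0.004], [0, 0, 0]]

```text
clock: 4.3
tool_pos: [0.5573, 0.2197, 0.0599]
orientation: [179.6, -0.3, 84.1]
force: [-0.5, 0.0, -1.3]
opening: 0.0003
```

send_rows:
  commands:
    - [1, [0, 0, -0.002], [0, 0, 0]]
    - [1, [0, 0, -0.002], [0, 0, 0]]
    - [1, [0, 0, -0.002], [0, 0, 0]]
    - [1, [0, 0, 0], [0, 0, 0]]

```text
clock: 4.7
tool_pos: [0.5572, 0.2197, 0.0581]
orientation: [179.6, -0.3, 84.1]
force: [-0.4, 0.1, 0.0]
opening: 0.0001
```

send_rows:
  commands:
    - [1, [0, 0, -0.002], [0, 0, 0]]
    - [1, [0, 0, -0.002], [0, 0, 0]]

```text
clock: 4.9
tool_pos: [0.5573, 0.2198, 0.0572]
orientation: [179.6, -0.3, 84.1]
force: [0.5, 0.9, -0.6]
opening: 0.0004
```

send_rows:
  commands:
    - [1, [0, 0, -0.001], [0, 0, 0]]
    - [1, [0, 0, -0.001], [0, 0, 0]]

```text
clock: 5.1
tool_pos: [0.5573, 0.2198, 0.0566]
orientation: [179.6, -0.3, 84.1]
force: [-0.4, -0.2, 0.8]
opening: 0.0003
```

send_rows:
  commands:
    - [1, [0, 0, -0.001], [0, 0, 0]]
    - [1, [0, 0, -0.001], [0, 0, 0]]

```text
clock: 5.3
tool_pos: [0.5573, 0.2198, 0.0561]
orientation: [179.6, -0.3, 84.1]
force: [-0.4, -0.6, -0.2]
opening: 0.0003
```

send_rows:
  commands:
    - [1, [0, 0, -0.001], [0, 0, 0]]
    - [1, [0, 0, -0.001], [0, 0, 0]]

```text
clock: 5.5
tool_pos: [0.5573, 0.2198, 0.0558]
orientation: [179.5, -0.3, 84.1]
force: [-1.7, 0.2, 3.8]
opening: 0.0003
```

send_rows:
  commands:
    - [1, [0, 0, -0.001], [0, 0, 0]]

```text
clock: 5.6
tool_pos: [0.5573, 0.2198, 0.0558]
orientation: [179.5, -0.3, 84.1]
force: [-1.0, -0.4, 3.2]
opening: 0.0002
```

send_rows:
  commands:
    - [1, [0, 0, -0.001], [0, 0, 0]]

```text
clock: 5.7
tool_pos: [0.5573, 0.2198, 0.0558]
orientation: [179.5, -0.3, 84.1]
force: [-1.7, 0.1, 4.4]
opening: 0.0005
```

send_rows:
  commands:
    - [1, [0, 0, -0.002], [0, 0, 0]]

```text
clock: 5.8
tool_pos: [0.5573, 0.2198, 0.0557]
orientation: [179.5, -0.3, 84.2]
force: [-3.3, -1.2, 7.0]
opening: 0.0007
```

send_rows:
  commands:
    - [1, [0, 0, -0.003], [0, 0, 0]]

```text
clock: 5.9
tool_pos: [0.5574, 0.2198, 0.0556]
orientation: [179.5, -0.3, 84.2]
force: [-4.4, -1.1, 10.8]
opening: 0.0003
```

send_rows:
  commands:
    - [1, [-0.004, 0.0004, -0.003], [0, 0, 0]]
    - [1, [-0.004, 0.0004, -0.003], [0, 0, 0]]

```text
clock: 6.1
tool_pos: [0.5571, 0.2202, 0.0557]
orientation: [179.3, -0.3, 84.2]
force: [1.0, -2.0, 5.1]
opening: 0.0001
```

send_rows:
  commands:
    - [1, [-0.007, 0.0007, -0.005], [0, 0, 0]]

```text
clock: 6.2
tool_pos: [0.5569, 0.2205, 0.0557]
orientation: [179.2, -0.4, 84.3]
force: [2.5, -4.0, 9.7]
opening: 0.0001
```

send_rows:
  commands:
    - [1, [-0.01, 0.001, -0.006], [0, 0, 0]]

```text
clock: 6.3
tool_pos: [0.5563, 0.2212, 0.0556]
orientation: [179.0, -0.4, 84.3]
force: [3.2, -3.3, 9.0]
opening: 0.0002
```

send_rows:
  commands:
    - [1, [-0.01, -0.001, -0.006], [0, 0.001, 0]]

```text
clock: 6.4
tool_pos: [0.5557, 0.2215, 0.0557]
orientation: [179.1, -0.5, 84.4]
force: [2.9, -1.6, 7.8]
opening: 0.0008
```

send_rows:
  commands:
    - [1, [-0.012, -0.001, -0.006], [0, 0.001, 0]]

```text
clock: 6.5
tool_pos: [0.5548, 0.222, 0.0557]
orientation: [179.3, -0.6, 84.4]
force: [3.1, -1.2, 7.6]
opening: 0.0004
```

```bash
python3 - <<'E'
from h import *
import pickle
s=snapshot('wrist'); pickle.dump(s,open('wrist2.pkl','wb')); cv2.imwrite('pics/wrist2.png',cv2.resize(s['color'],None,fx=1.5,fy=1.5,interpolation=cv2.INTER_CUBIC)); print(s['xyz'],s['attitude'])
E
```

```text
[0.47380832 0.22999833 0.213504  ] [162.2474846   -0.61953114  84.49229953]
```

View pics/wrist2.png

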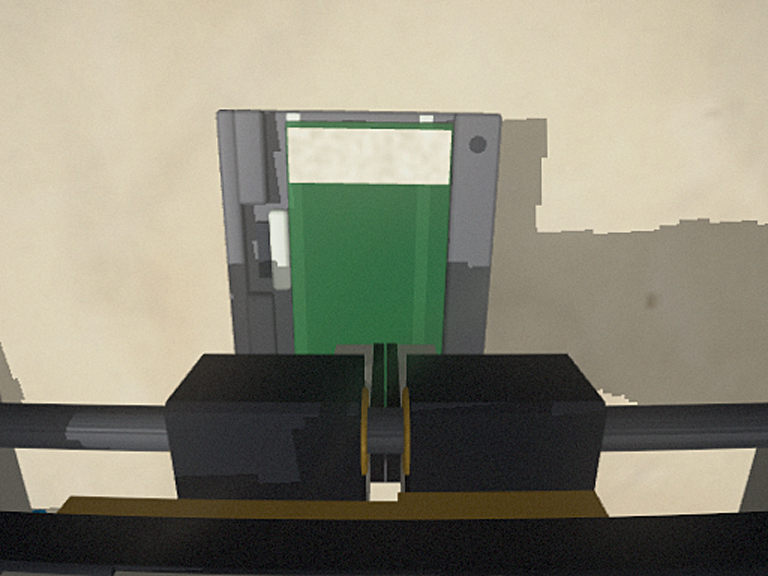

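```bash
python3 - <<'E'
from h import *
import pickle
s=pickle.load(open('wrist2.pkl','rb'))
q=lambda x,y:np.array([x,y])/1.5-0.17
print('plate front',np.round(onplane(s,[q(287,122),q(452,123)],.0558)*1000,1))
print('plate sides',np.round(onplane(s,[q(294,352),q(443,352)],.0558)*1000,1))
print('tray front rail tops',np.round(onplane(s,[q(218,111),q(501,115)],.0578)*1000,1))
print('tray floor front',np.round(onplane(s,[q(287,113),q(452,114)],.0518)*1000,1))
E
```

```text
plate front [[471.9 202.8  55.8]
 [477.  251.3  55.8]]
plate sides [[545.8 193.9  55.8]
 [550.9 244.   55.8]]
tray front rail tops [[466.8 183.6  57.8]
 [476.  265.5  57.8]]
tray floor front [[469.3 202.5  51.8]
 [474.4 252.   51.8]]
```

send_rows:
  commands:
    - [1, [-0.014, -0.001, -0.008], [0, 0.001, 0]]

```text
clock: 6.65
tool_pos: [0.5538, 0.2226, 0.0556]
orientation: [179.4, -0.7, 84.5]
force: [3.9, -2.0, 11.9]
opening: 0.0003
```

send_rows:
  commands:
    - [1, [-0.016, -0.001, -0.009], [0, 0.001, 0]]

```text
clock: 6.75
tool_pos: [0.5528, 0.2233, 0.0555]
orientation: [179.4, -0.8, 84.6]
force: [5.6, -2.9, 11.2]
opening: 0.0005
```

send_rows:
  commands:
    - [1, [-0.016, -0.001, -0.009], [0, 0.001, 0]]

```text
clock: 6.85
tool_pos: [0.5517, 0.224, 0.0556]
orientation: [179.5, -0.9, 84.7]
force: [3.9, -2.1, 10.5]
opening: 0.0006
```

send_rows:
  commands:
    - [1, [0, 0, 0.012], [0, 0, 0]]
    - [1, [0.01, -0.01, 0.004], [-0.002, 0.001, -0.001]]
    - [1, [0, -0.01, 0], [0, 0, 0]]
    - [1, [0, 0, 0], [0, 0, 0]]

```text
clock: 7.25
tool_pos: [0.5548, 0.2187, 0.0597]
orientation: [179.7, -0.1, 84.2]
force: [-0.5, -0.2, -0.3]
opening: 0.0003
```

```bash
python3 - <<'E'
from h import *
import pickle
s=snapshot('wrist'); pickle.dump(s,open('wrist3.pkl','wb')); cv2.imwrite('pics/wrist3.png',cv2.resize(s['color'][60:360,110:430],None,fx=2.4,fy=2.0,interpolation=cv2.INTER_CUBIC))
st()
E
```

```text
clock 7.3
joint_pos [40.3486, 22.064, -21.4101, 0.1352, -46.2442, -136.1979]
qvel [0.0966, 0.0073, 0.1009, 0.0535, 0.1165, -0.0464]
tau [-0.0695, -53.9015, 22.5526, 5.3148, -0.0916, 0.0195]
tool_pos [0.5549, 0.2189, 0.0597]
orientation [179.7344, -0.1353, 84.2442]
force [0.4434, -0.2738, -0.0177]
moment [-0.0414, -0.017, 0.0065]
opening 0.0003
```

View pics/wrist3.png

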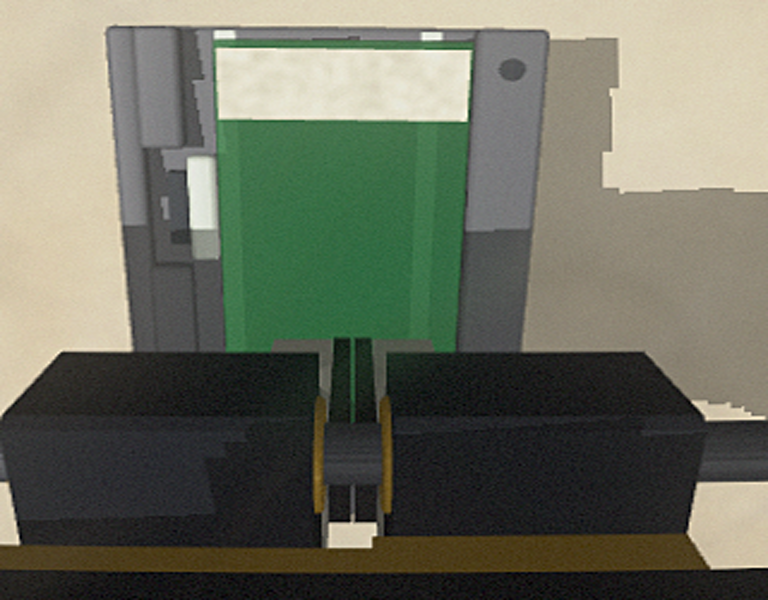

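```bash
cat >> h.py <<'E'
U=np.array([np.cos(np.radians(-5.8)),np.sin(np.radians(-5.8))]);V=np.array([-U[1],U[0]])
TF=np.array([0.4715,0.2245])
def platefront(s,z=0.0558):
    # along columns near plate centre find white-band start then report tray coordinates past front edge (negative=overhang)
    im=s['color'].astype(int); out=[]
    g=(im[:,:,1]-im[:,:,2]>25)&(im[:,:,1]-im[:,:,0]>15)
    for off in (0,8,-8,14,-14):
        p=proj(s,[TF[0]+U[0]*0.01+V[0]*(0.003+off*1e-3),TF[1]+U[1]*0.01+V[1]*(0.003+off*1e-3),z])[0]
        c=int(round(p[0])); rows=np.where(g[:230,c])[0]
        # first green row in column & first green after band
        if len(rows)==0: continue
        d=np.diff(rows); j=np.where(d>5)[0]
        r0=rows[0]; r1=rows[j[0]+1] if len(j) else rows[0]; rb=rows[j[0]] if len(j) else None
        X=onplane(s,[[c,r0],[c,r1]],z)[:,:2]-TF
        out.append((c,r0,rb,r1,*np.round(X@U*1000,1)))
    return out
E
python3 - <<'E'
from h import *
import pickle
for f in ('wrist1','wrist2','wrist3'): print(f,*[tuple(map(float,[v if v is not None else -1 for v in r])) for r in platefront(pickle.load(open(f+'.pkl','rb')))],sep='\n ')
E
```

```text
wrist1
 (366.0, 118.0, 118.0, 134.0, 3.3, 21.7)
 (373.0, 119.0, 119.0, 134.0, 3.5, 20.7)
 (359.0, 117.0, 117.0, 133.0, 3.2, 21.5)
 (378.0, 119.0, 120.0, 135.0, 2.8, 21.2)
 (355.0, 116.0, 117.0, 132.0, 2.6, 20.9)
wrist2
 (247.0, 81.0, 85.0, 123.0, 2.5, 21.0)
 (264.0, 82.0, 85.0, 123.0, 2.9, 21.0)
 (229.0, 81.0, 84.0, 122.0, 2.6, 20.6)
 (278.0, 82.0, 85.0, 123.0, 2.9, 21.0)
 (215.0, 81.0, 84.0, 122.0, 2.6, 20.6)
wrist3
 (253.0, 80.0, 83.0, 120.0, 2.4, 20.5)
 (271.0, 80.0, 84.0, 120.0, 2.4, 20.5)
 (236.0, 80.0, 83.0, 120.0, 2.4, 20.5)
 (284.0, 81.0, 84.0, 121.0, 2.8, 21.0)
 (223.0, 80.0, 83.0, 120.0, 2.4, 20.5)
```

send_rows:
  commands:
    - [1, [0, 0, -0.006], [0, 0, 0]]
    - [1, [0, 0, -0.006], [0, 0, 0]]
    - [1, [0, 0, -0.002], [0, 0, 0]]
    - [1, [0, 0, -0.002], [0, 0, 0]]
    - [1, [-0.002, -0.001, -0.003], [0, 0, 0]]

```text
clock: 7.8
tool_pos: [0.5545, 0.2187, 0.0557]
orientation: [179.7, -0.1, 84.3]
force: [-0.7, -0.6, 7.0]
opening: 0.0001
```

send_rows:
  commands:
    - [1, [-0.009, -0.003, -0.007], [0, 0, 0]]
    - [1, [-0.014, -0.003, -0.009], [0, 0.001, 0]]

```text
clock: 8.0
tool_pos: [0.5536, 0.219, 0.0555]
orientation: [179.5, -0.3, 84.5]
force: [5.1, -2.7, 12.3]
opening: 0.0005
```

send_rows:
  commands:
    - [1, [-0.016, -0.003, -0.01], [0, 0.001, 0]]

```text
clock: 8.1
tool_pos: [0.5526, 0.2193, 0.0555]
orientation: [179.6, -0.4, 84.6]
force: [4.9, -4.0, 13.0]
opening: 0.0005
```

send_rows:
  commands:
    - [1, [-0.018, -0.007, -0.01], [0, 0.001, 0]]

```text
clock: 8.2
tool_pos: [0.5515, 0.2193, 0.0556]
orientation: [179.6, -0.6, 84.7]
force: [3.3, 1.4, 10.3]
opening: 0.0004
```

send_rows:
  commands:
    - [1, [-0.018, -0.007, -0.01], [-0.001, 0.001, 0]]

```text
clock: 8.3
tool_pos: [0.5502, 0.2195, 0.0556]
orientation: [179.5, -0.5, 84.8]
force: [4.1, 1.7, 9.1]
opening: 0.0006
```

send_rows:
  commands:
    - [1, [-0.018, -0.005, -0.012], [-0.001, 0.001, 0]]

```text
clock: 8.4
tool_pos: [0.5492, 0.2198, 0.0555]
orientation: [179.5, -0.3, 84.9]
force: [4.9, -3.6, 15.3]
opening: 0.0
```

send_rows:
  commands:
    - [1, [-0.018, -0.005, -0.012], [-0.001, 0.001, 0]]

```text
clock: 8.5
tool_pos: [0.5483, 0.2199, 0.0555]
orientation: [179.4, -0.0, 85.0]
force: [5.4, -2.7, 15.3]
opening: 0.0004
```

```bash
python3 - <<'E'
from h import *
s=snapshot('wrist'); print(platefront(s))
E
```

```text
[(254, np.int64(83), np.int64(87), np.int64(124), np.float64(-2.8), np.float64(15.3)), (272, np.int64(84), np.int64(87), np.int64(125), np.float64(-2.5), np.float64(15.6)), (236, np.int64(83), np.int64(86), np.int64(124), np.float64(-2.7), np.float64(15.4)), (285, np.int64(84), np.int64(87), np.int64(125), np.float64(-2.6), np.float64(15.5)), (223, np.int64(83), np.int64(86), np.int64(123), np.float64(-2.6), np.float64(15.0))]
```

send_rows:
  commands:
    - [1, [-0.018, -0.005, -0.011], [0, 0.001, -0.001]]
    - [1, [-0.018, -0.005, -0.011], [-0.0005, 0.001, -0.001]]

```text
clock: 8.75
tool_pos: [0.5459, 0.2202, 0.0555]
orientation: [179.4, -0.2, 84.5]
force: [3.5, -1.9, 11.8]
opening: 0.0003
```

send_rows:
  commands:
    - [1, [-0.02, -0.005, -0.011], [-0.0005, 0.001, -0.001]]
    - [1, [-0.02, -0.005, -0.011], [-0.0005, 0.001, -0.001]]

```text
clock: 8.95
tool_pos: [0.5427, 0.2206, 0.0555]
orientation: [179.4, -0.1, 83.9]
force: [4.1, -1.8, 13.5]
opening: 0.0006
```

send_rows:
  commands:
    - [1, [-0.02, -0.005, -0.011], [0, 0.001, 0]]
    - [1, [-0.02, -0.005, -0.011], [0, 0.001, 0]]
    - [1, [-0.02, -0.005, -0.011], [0, 0.001, 0]]

```text
clock: 9.25
tool_pos: [0.5377, 0.2212, 0.0556]
orientation: [179.4, -0.6, 84.2]
force: [5.0, -1.0, 12.8]
opening: 0.0007
```

```bash
python3 - <<'E'
from h import *
s=snapshot('wrist'); print([r[4] for r in platefront(s)]); cv2.imwrite('pics/wrist4.png',s['color'])
E
```

```text
[np.float64(-13.2), np.float64(-13.2), np.float64(-13.2), np.float64(-12.8), np.float64(-13.2)]
```

View pics/wrist4.png

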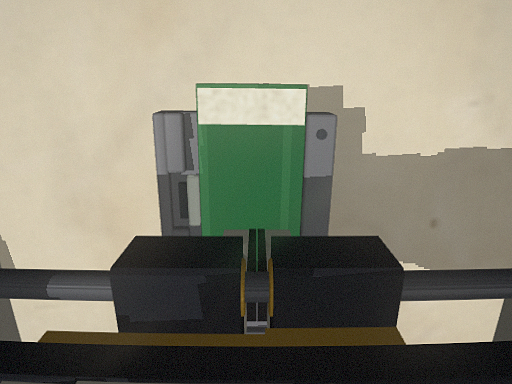

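send_rows:
  commands:
    - [1, [-0.02, -0.004, -0.011], [-0.001, 0.001, 0]]
    - [1, [-0.02, -0.004, -0.011], [-0.001, 0.001, 0]]
    - [1, [-0.02, -0.004, -0.011], [0, 0.001, 0]]
    - [1, [-0.02, -0.004, -0.011], [0, 0.001, 0]]

```text
clock: 9.7
tool_pos: [0.5306, 0.2224, 0.0555]
orientation: [179.3, -0.5, 84.6]
force: [5.6, -3.0, 13.5]
opening: 0.0005
```

send_rows:
  commands:
    - [1, [-0.02, -0.004, -0.011], [-0.0005, 0.001, 0]]
    - [1, [-0.02, -0.004, -0.011], [-0.0005, 0.001, 0]]
    - [1, [-0.02, -0.004, -0.011], [0, 0.001, 0]]
    - [1, [-0.02, -0.004, -0.011], [0, 0.001, 0]]

```text
clock: 10.1
tool_pos: [0.5237, 0.2234, 0.0555]
orientation: [179.3, -0.7, 85.0]
force: [5.7, -3.4, 13.6]
opening: 0.0006
```

```bash
python3 - <<'E'
from h import *
s=snapshot('wrist'); print([r[4] for r in platefront(s)]); cv2.imwrite('pics/wrist5.png',s['color'])
E
```

```text
[np.float64(-26.0), np.float64(-26.1), np.float64(-26.3), np.float64(-26.2), np.float64(-26.2)]
```

send_rows:
  commands:
    - [1, [-0.02, -0.005, -0.011], [-0.001, 0.001, -0.001]]
    - [1, [-0.02, -0.005, -0.011], [-0.001, 0.001, -0.001]]
    - [1, [-0.02, -0.005, -0.011], [0, 0.001, 0]]
    - [1, [-0.02, -0.005, -0.011], [0, 0.001, 0]]

```text
clock: 10.55
tool_pos: [0.5167, 0.2242, 0.0554]
orientation: [179.3, -0.6, 84.7]
force: [4.9, -3.1, 15.6]
opening: 0.0003
```

send_rows:
  commands:
    - [1, [-0.02, -0.005, -0.011], [-0.0005, 0.001, 0]]
    - [1, [-0.02, -0.005, -0.011], [-0.0005, 0.001, 0]]
    - [1, [-0.02, -0.005, -0.011], [0, 0.001, 0]]

```text
clock: 10.85
tool_pos: [0.5116, 0.2249, 0.0554]
orientation: [179.3, -0.8, 85.0]
force: [5.3, -3.5, 14.2]
opening: 0.0007
```

```bash
python3 - <<'E'
from h import *
s=snapshot('wrist'); print([r[4] for r in platefront(s)]); cv2.imwrite('pics/wrist6.png',s['color'])
E
```

```text
[np.float64(-38.1), np.float64(-37.8), np.float64(-38.0), np.float64(-37.9), np.float64(-38.0)]
```

View pics/wrist6.png

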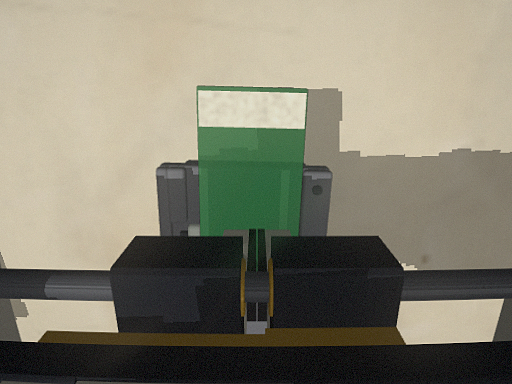

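send_rows:
  commands:
    - [1, [-0.02, -0.005, -0.011], [0, 0.001, 0]]
    - [1, [-0.002, 0, 0.012], [0, 0, 0]]
    - [1, [0, 0, 0.06], [-0.002, 0.002, -0.002]]
    - [0, [-0.04, 0.01, 0.1], [0, 0, 0]]
    - [0, [-0.04, 0.01, 0.1], [0, 0, 0]]
    - [0, [-0.04, 0.01, 0.02], [0, 0, 0]]
    - [0, [0, 0, 0], [0, 0, 0]]

```text
clock: 11.6
tool_pos: [0.4775, 0.2323, 0.1303]
orientation: [-179.9, -0.1, 84.3]
force: [-0.1, -0.2, 0.1]
opening: 0.0272
```

```bash
python3 - <<'E'
from h import *
import pickle
st()
s=snapshot('wrist'); pickle.dump(s,open('wrist7.pkl','wb'));cv2.imwrite('pics/wrist7.png',cv2.resize(s['color'],None,fx=1.5,fy=1.5))
print(platefront(s))
E
```

```text
clock 11.6
joint_pos [47.0382, 11.9863, -24.9506, -0.119, -53.0373, -142.64]
qvel [-0.3202, 0.0082, 1.1805, 0.4692, 0.0342, 0.655]
tau [0.3013, -43.1776, 25.1608, 5.9365, -0.2483, -0.2308]
tool_pos [0.4775, 0.2323, 0.1303]
orientation [-179.94, -0.0782, 84.3266]
force [-0.0529, -0.2286, 0.1069]
moment [-0.0843, -0.031, 0.0286]
opening 0.0272
[(246, np.int64(136), np.int64(137), np.int64(162), np.float64(-39.9), np.float64(-21.7)), (257, np.int64(136), np.int64(137), np.int64(162), np.float64(-39.9), np.float64(-21.7)), (235, np.int64(136), np.int64(137), np.int64(162), np.float64(-39.9), np.float64(-21.7)), (266, np.int64(136), np.int64(138), np.int64(162), np.float64(-39.9), np.float64(-21.7)), (227, np.int64(136), np.int64(137), np.int64(162), np.float64(-39.9), np.float64(-21.7))]
```

View pics/wrist7.png

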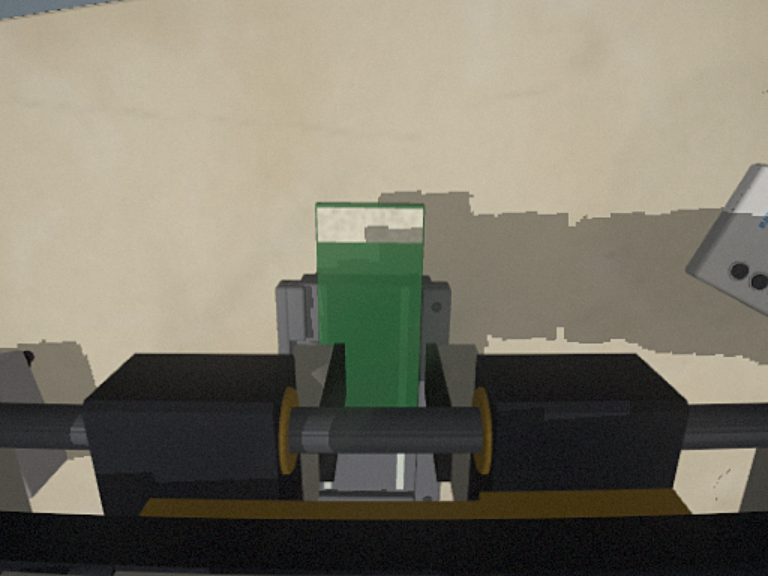

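```bash
python3 - <<'E'
from h import *
import pickle
s=pickle.load(open('wrist7.pkl','rb'))
q=lambda x,y:np.array([x,y])/1.5-0.17
Q=onplane(s,[q(316,203.5),q(424,203.5),q(422,340),q(319,340)],.0558)[:,:2]; print(np.round(Q*1000,1))
f=Q[:2].mean(0); r=Q[2:].mean(0)
print('front',f,'rear dir yaw',np.degrees(np.arctan2(*(r-f)[::-1])),'across',np.degrees(np.arctan2(*(Q[1]-Q[0])[::-1])), np.linalg.norm(Q[1]-Q[0]))
print('grasp21',f+0.021*U, 'delta units',(f+0.021*U-sensors.get_obs()['tool_pos'][:2])/.25)
print('centre',f+.055*U)
E
```

```text
[[429.4 207.5]
 [434.2 256.4]
 [501.3 250.4]
 [496.3 199.8]]
front [0.43180734 0.23196305] rear dir yaw -5.888227844820746 across 84.3392670166188 0.04920483608035054
grasp21 [0.45269983 0.22984087] delta units [-0.10150985 -0.00975482]
centre [0.48652578 0.22640495]
```

send_rows:
  commands:
    - [0, [-0.05, -0.005, 0], [0, 0, 0]]
    - [0, [-0.05, -0.005, 0], [0, 0, 0]]
    - [0, [0, 0, 0], [0, 0, 0]]
    - [0, [0, 0, 0], [0, 0, 0]]
    - [0, [0, 0, 0], [0, 0, 0]]
    - [0, [0, 0, 0], [0, 0, 0]]
    - [0, [0, 0, 0], [0, 0, 0]]
    - [0, [0, 0, 0], [0, 0, 0]]

```text
clock: 12.45
tool_pos: [0.4502, 0.228, 0.1264]
orientation: [-179.7, 0.2, 84.3]
force: [0.3, -0.3, -0.1]
opening: 0.087
```

send_rows:
  commands:
    - [0, [0.01, 0.007, -0.08], [0, -0.0008, 0]]
    - [0, [0, 0, -0.08], [0, 0, 0]]
    - [0, [0, 0, -0.08], [0, 0, 0]]
    - [0, [0, 0, -0.05], [0, 0, 0]]
    - [0, [0, 0, 0], [0, 0, 0]]
    - [0, [0, 0, 0], [0, 0, 0]]

```text
clock: 13.05
tool_pos: [0.4544, 0.2306, 0.0526]
orientation: [179.8, 0.1, 84.3]
force: [-0.5, 0.2, -0.5]
opening: 0.0875
```

send_rows:
  commands:
    - [0, [-0.006, -0.003, -0.03], [0, 0, 0]]
    - [0, [0, 0, -0.03], [0, 0, 0]]
    - [0, [0, 0, -0.01], [0, 0, 0]]
    - [0, [0, 0, 0], [0, 0, 0]]
    - [0, [0, 0, 0], [0, 0, 0]]

```text
clock: 13.55
tool_pos: [0.4539, 0.2308, 0.0357]
orientation: [179.7, -0.1, 84.3]
force: [0.4, -0.1, 0.2]
opening: 0.0875
```

```bash
python3 - <<'E'
from h import *
import pickle
s=snapshot('wrist'); cv2.imwrite('pics/wrist8.png',s['color'])
s=snapshot('scene'); cv2.imwrite('pics/scene8.png',cv2.resize(s['color'][150:280,190:330],None,fx=5,fy=4.5,interpolation=cv2.INTER_CUBIC))
o=sensors.get_obs(); print(o['tool_pos'],o['orientation'])
E
```

```text
[0.45393046 0.23080831 0.0357655 ] [ 1.79710742e+02 -1.07912590e-01  8.42899302e+01]
```

View pics/wrist8.png

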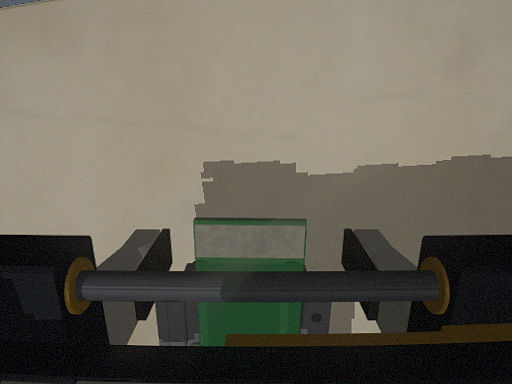

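View pics/scene8.png

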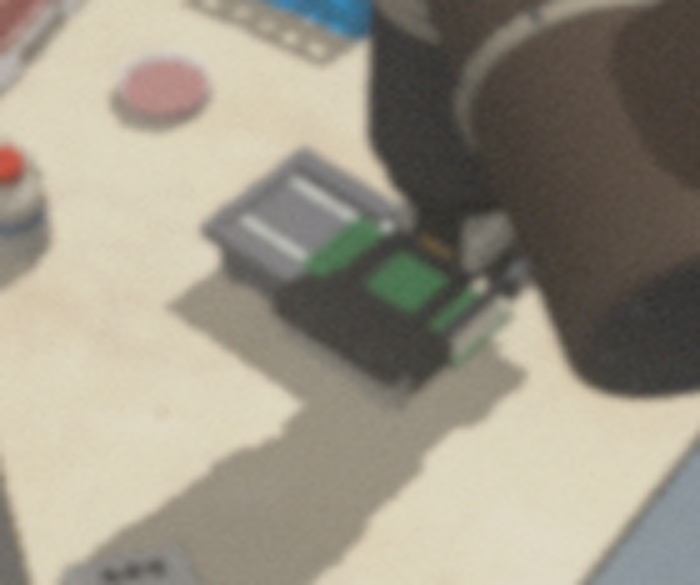

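send_rows:
  commands:
    - [0.2, [-0.004, -0.004, -0.002], [0, 0, 0]]
    - [0.3, [0, 0, 0], [0, 0, 0]]
    - [1, [0, 0, 0], [0, 0, 0]]
    - [1, [0, 0, 0], [0, 0, 0]]
    - [1, [0, 0, 0], [0, 0, 0]]
    - [1, [0, 0, 0], [0, 0, 0]]
    - [1, [0, 0, 0], [0, 0, 0]]
    - [1, [0, 0, 0], [0, 0, 0]]

```text
clock: 14.45
tool_pos: [0.4519, 0.228, 0.0355]
orientation: [179.8, 0.0, 84.3]
force: [-1.6, -1.2, 1.0]
opening: 0.0494
```

send_rows:
  commands:
    - [1, [0, 0, 0], [0, 0, 0]]
    - [1, [0, 0, 0], [0, 0, 0]]
    - [1, [0, 0, 0.006], [0, 0, 0]]
    - [1, [0, 0, 0.008], [0, 0, 0]]
    - [1, [0, 0, 0.01], [0, 0, 0]]

```text
clock: 14.95
tool_pos: [0.4517, 0.2282, 0.0413]
orientation: [179.8, 0.1, 84.3]
force: [1.6, -0.4, -2.5]
opening: 0.0493
```

send_rows:
  commands:
    - [1, [0, 0, 0.02], [0, 0, 0]]
    - [1, [0, 0, 0.03], [0, 0, 0]]
    - [1, [0, 0, 0.04], [0, 0, 0]]
    - [1, [0, 0, 0.05], [0, 0, 0]]
    - [1, [0, 0, 0.05], [0, 0, 0]]
    - [1, [0, 0, 0.03], [0, 0, 0]]
    - [1, [0, 0, 0], [0, 0, 0]]

```text
clock: 15.65
tool_pos: [0.4529, 0.2296, 0.1032]
orientation: [179.6, -0.2, 84.3]
force: [-0.8, -0.4, -1.0]
opening: 0.0491
```

```bash
python3 - <<'E'
from h import *
import pickle
s=snapshot('wrist'); pickle.dump(s,open('wrist9.pkl','wb'));cv2.imwrite('pics/wrist9.png',s['color'])
s=snapshot('scene'); pickle.dump(s,open('scene9.pkl','wb'));cv2.imwrite('pics/scene9.png',cv2.resize(s['color'][130:280,190:350],None,fx=5,fy=4,interpolation=cv2.INTER_CUBIC))
o=sensors.get_obs(); print(o['tool_pos'],o['orientation'],o['force'],o['opening'])
E
```

```text
[0.45239986 0.22911876 0.10197427] [ 1.79708105e+02 -1.14539013e-01  8.42728970e+01] [-4.07309309e-04  8.78440088e-01 -1.21860504e+00] 0.049180726313279605
```

View pics/wrist9.png

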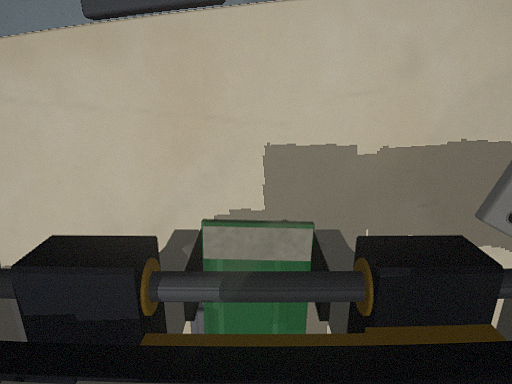

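View pics/scene9.png

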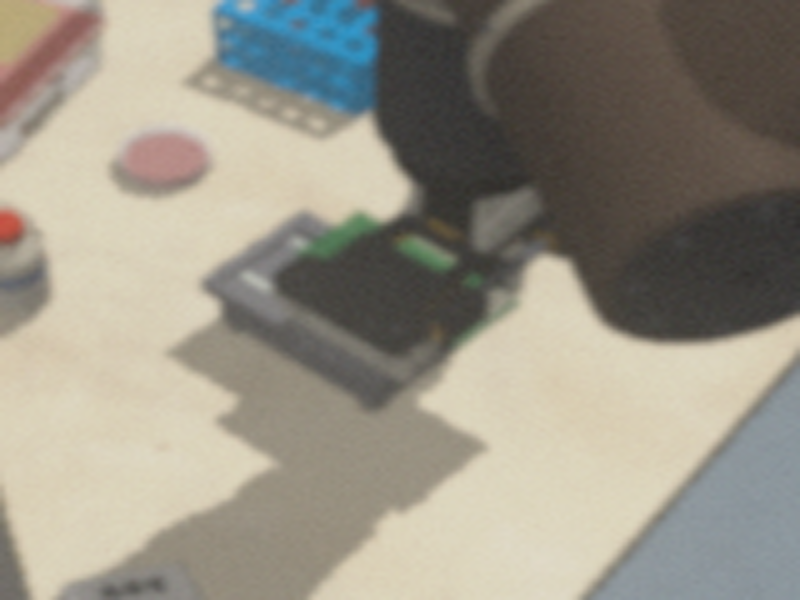

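```bash
python3 - <<'E'
from h import *
import pickle
s=pickle.load(open('wrist9.pkl','rb'))
pts=[]
for r0,r1 in ((226,236),(240,254),(260,268),(305,312),(318,326)):
    v,u=np.mgrid[r0:r1,215:300]; Q=bydepth(s,np.c_[u.ravel(),v.ravel()]); print(r0,np.round(np.median(Q,0),4))
q=[(203,222),(313,222)]
for z in (.118,.122,.126): print(z,np.round(onplane(s,q,z)*1000,1))
t=pickle.load(open('scene9.pkl','rb'))
# scene rear plate patch: crop (350,225) 
for c in [(340,235),(360,230),(430,245)]:
    uv=(190+c[0]/5,130+c[1]/4); print(np.round(bydepth(t,uv),4))
E
```

```text
226 [0.4356 0.2335 0.1237]
240 [0.4434 0.2326 0.1238]
260 [0.452  0.2318 0.1236]
305 [0.476  0.2294 0.1237]
318 [0.4839 0.2286 0.1236]
0.118 [[431.6 209.1 118. ]
 [436.6 258.9 118. ]]
0.122 [[430.  210.  122. ]
 [434.9 258.4 122. ]]
0.126 [[428.3 210.8 126. ]
 [433.1 257.8 126. ]]
[[0.5298 0.2202 0.1264]]
[[0.4933 0.2553 0.1924]]
[[ 5.408e-01  1.133e-01 -2.000e-04]]
```

send_rows:
  commands:
    - [1, [0.004, -0.04, 0], [0, 0, 0.001]]
    - [1, [0.01, -0.09, 0], [0, 0, 0.003]]
    - [1, [0.014, -0.13, 0], [0, 0, 0.004]]
    - [1, [0.014, -0.13, 0], [0, 0, 0.004]]
    - [1, [0.014, -0.13, 0], [0, 0, 0.004]]
    - [1, [0.014, -0.13, 0], [0, 0, 0.004]]
    - [1, [0.014, -0.13, 0], [0, 0, 0.004]]
    - [1, [0.01, -0.12, 0], [0, 0, 0.003]]
    - [1, [0.008, -0.08, 0], [0, 0, 0.002]]
    - [1, [0, -0.05, 0], [0, 0, 0]]
    - [1, [0, 0, 0], [0, 0, 0]]
    - [1, [0, 0, 0], [0, 0, 0]]

```text
clock: 16.95
tool_pos: [0.4704, -0.0458, 0.0944]
orientation: [-179.5, 0.2, 95.3]
force: [0.6, 0.2, -0.3]
opening: 0.0492
```

```bash
python3 - <<'E'
from h import *
import pickle
s=snapshot('wrist'); pickle.dump(s,open('wrist10.pkl','wb'));cv2.imwrite('pics/wrist10.png',cv2.resize(s['color'],None,fx=1.5,fy=1.5))
s=snapshot('scene'); pickle.dump(s,open('scene10.pkl','wb'));cv2.imwrite('pics/scene10.png',cv2.resize(s['color'][90:220,230:370],None,fx=5,fy=4.5,interpolation=cv2.INTER_CUBIC))
s=snapshot('top'); pickle.dump(s,open('top10.pkl','wb'));cv2.imwrite('pics/top10.png',cv2.resize(s['color'][150:290,220:420],None,fx=4,fy=4,interpolation=cv2.INTER_CUBIC))
o=sensors.get_obs(); print(o['tool_pos'],o['orientation'],o['force'],o['opening'])
E
```

```text
[ 0.47075284 -0.0448954   0.09468528] [-179.52683853    0.20022568   95.42653444] [ 0.43901517  0.21013173 -0.30920804] 0.0490073818956546
```

View pics/wrist10.png

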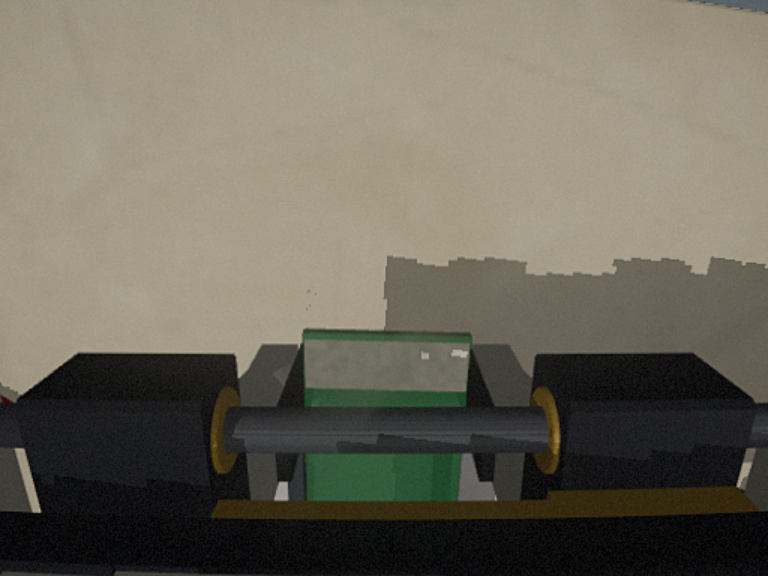

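View pics/scene10.png

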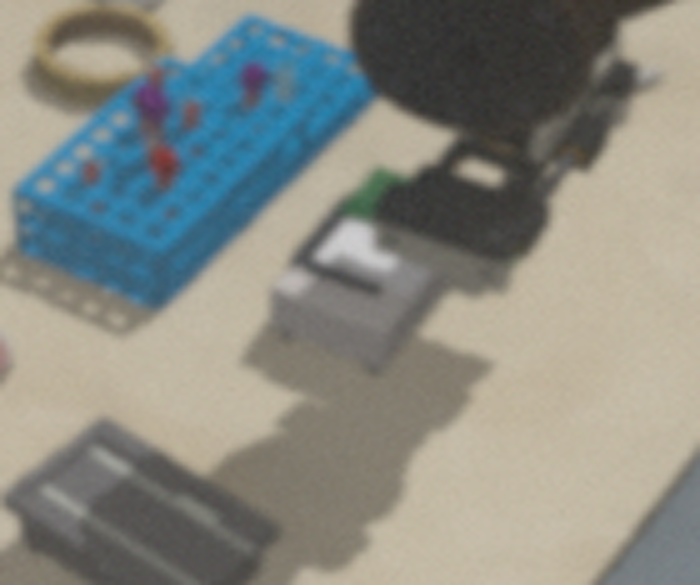

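View pics/top10.png

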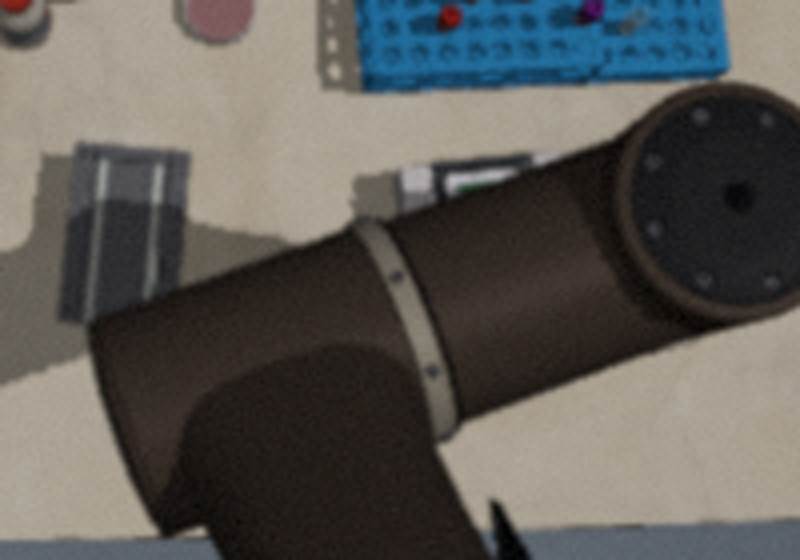

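```bash
python3 - <<'E'
from h import *
import pickle
def chk(f,yaw,tcp,pl,pr,ztop):
    s=pickle.load(open(f,'rb')); a=np.radians(yaw-90); u=np.array([np.cos(a),np.sin(a)]);v=np.array([-u[1],u[0]])
    Q=onplane(s,[pl,pr],ztop)[:,:2]; m=Q.mean(0)-np.array(tcp)
    print(f,'front rel tcp along',m@u*1000,'lat',m@v*1000,'w',np.linalg.norm(Q[1]-Q[0])*1000)
chk('wrist10.pkl',95.4,(.47075,-.0449),(304/1.5,333/1.5),(470/1.5,336/1.5),.0947+.0205)
chk('wrist9.pkl',84.3,(.4524,.2291),(203,221),(313.5,222),.102+.0205)
# stage from scene0 and top0
s=pickle.load(open('scene0.pkl','rb')); t=pickle.load(open('top0.pkl','rb'))
o=np.array([170,120]);sc=lambda L:[np.array(p)/4.5+o-.39 for p in L]
# scenecrop: stage corners near-left(front-left +y?), etc
L=sc([(515,155),(612,200),(697,95),(590,48)])
print('stage scene',np.round(onplane(s,L,.0535)[:,:2]*1000,1))
L=sc([(275,362),(430,470),(520,395),(362,283)])
print('tray scene',np.round(onplane(s,L,.0578)[:,:2]*1000,1))
o=np.array([140,120]);tc=lambda L:[np.array(p)/3+o-.33 for p in L]
print('stage top',np.round(onplane(t,tc([(540,213),(549,298),(672,285),(663,205)]),.0535)[:,:2]*1000,1))
print('tray top',np.round(onplane(t,tc([(298,196),(382,204),(370,338),(283,330)]),.0578)[:,:2]*1000,1))
E
```

```text
wrist10.pkl front rel tcp along -20.942295477027535 lat 1.7282991526347922 w 48.42922553991142
wrist9.pkl front rel tcp along -20.84123192478802 lat 3.1769646777361693 w 48.69908236482914
stage scene [[ 577.9   18.1]
 [ 504.4   15.1]
 [ 507.6 -101.8]
 [ 591.7  -98.6]]
tray scene [[599.6 250.1]
 [478.1 260.7]
 [465.2 185. ]
 [593.3 169.2]]
stage top [[ 584.5   15.6]
 [ 502.1   11. ]
 [ 511.6 -107.6]
 [ 589.6 -104.3]]
tray top [[605.6 248. ]
 [595.9 167.4]
 [467.8 181.7]
 [477.  263.5]]
```

send_rows:
  commands:
    - [1, [0.017, -0.011, -0.03], [0.0005, -0.0013, -0.0026]]
    - [1, [0.017, -0.011, -0.03], [0, 0, 0]]
    - [1, [0, 0, -0.03], [0, 0, 0]]
    - [1, [0, 0, -0.03], [0, 0, 0]]
    - [1, [0, 0, -0.02], [0, 0, 0]]
    - [1, [0, 0, 0], [0, 0, 0]]
    - [1, [0, 0, 0], [0, 0, 0]]

```text
clock: 17.8
tool_pos: [0.4797, -0.0492, 0.0555]
orientation: [-180.0, 0.1, 94.6]
force: [1.2, -0.2, -0.7]
opening: 0.0491
```

```bash
python3 - <<'E'
from h import *
import pickle
s=snapshot('scene'); pickle.dump(s,open('scene11.pkl','wb'));cv2.imwrite('pics/scene11.png',cv2.resize(cv2.convertScaleAbs(s['color'][115:185,270:350],alpha=1.4),None,fx=10,fy=8.5,interpolation=cv2.INTER_CUBIC))
o=sensors.get_obs(); print(o['tool_pos'],o['orientation'],o['force'],o['opening'])
E
```

```text
[ 0.47970289 -0.04919778  0.05559327] [-1.79963572e+02  6.18253179e-02  9.45860455e+01] [-0.19486496 -0.52732441 -1.01544074] 0.04941577343146968
```

View pics/scene11.png

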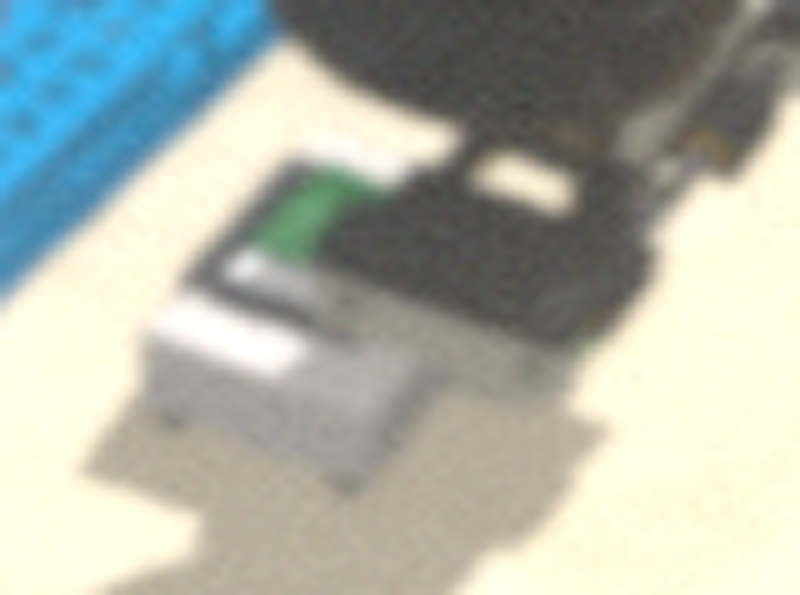

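```bash
python3 - <<'E'
from h import *
import pickle
s=pickle.load(open('scene11.pkl','rb'))
a=np.radians(4.45);u=np.array([np.cos(a),np.sin(a)]);v=np.array([-u[1],u[0]]);C=np.array([.5463,-.0453])
f=lambda L,z:np.round(np.c_[(onplane(s,[np.array([270+x/10-.45,115+y/8.5-.44]) for x,y in L],z)[:,:2]-C)@np.c_[u,v]]*1000,1)
print('plate tail +y corner, tail far, side pt',f([(253,247),(312,172),(312,262)],.076).tolist())
print('guide inner top +y',f([(222,275),(345,330)],.0595).tolist(),'stop top inner',f([(215,270),(300,165)],.0595).tolist())
E
```

```text
plate tail +y corner, tail far, side pt [[20.1, 25.8], [22.4, -16.9], [1.6, 23.2]]
guide inner top +y [[28.3, 27.9], [-15.7, 32.7]] stop top inner [[31.3, 26.8], [34.1, -34.1]]
```

send_rows:
  commands:
    - [1, [0, -0.002, -0.02], [0, 0, 0]]
    - [1, [0, 0, -0.02], [0, 0, 0]]
    - [1, [0, 0, -0.01], [0, 0, 0]]
    - [1, [0, 0, 0], [0, 0, 0]]

```text
clock: 18.25
tool_pos: [0.4802, -0.0496, 0.0427]
orientation: [179.9, 0.0, 94.6]
force: [0.7, -0.3, -0.5]
opening: 0.0492
```

send_rows:
  commands:
    - [1, [0, 0, -0.004], [0, 0, 0]]
    - [1, [0, 0, -0.002], [0, 0, 0]]
    - [1, [0, 0, -0.002], [0, 0, 0]]

```text
clock: 18.55
tool_pos: [0.4803, -0.0496, 0.0408]
orientation: [179.9, 0.0, 94.6]
force: [0.2, -0.4, -0.6]
opening: 0.0491
```

send_rows:
  commands:
    - [1, [0, 0, -0.002], [0, 0, 0]]
    - [1, [0, 0, -0.002], [0, 0, 0]]

```text
clock: 18.75
tool_pos: [0.4804, -0.0495, 0.0398]
orientation: [179.9, 0.0, 94.6]
force: [0.4, 0.0, -0.5]
opening: 0.0492
```

send_rows:
  commands:
    - [1, [0, 0, -0.002], [0, 0, 0]]
    - [1, [0, 0, -0.002], [0, 0, 0]]

```text
clock: 18.95
tool_pos: [0.4805, -0.0495, 0.0388]
orientation: [179.9, 0.0, 94.6]
force: [1.0, -0.3, -1.2]
opening: 0.0491
```

send_rows:
  commands:
    - [1, [0, 0, -0.001], [0, 0, 0]]
    - [1, [0, 0, -0.001], [0, 0, 0]]

```text
clock: 19.15
tool_pos: [0.4805, -0.0495, 0.0383]
orientation: [179.9, 0.0, 94.6]
force: [-0.3, 0.1, -1.2]
opening: 0.0492
```

send_rows:
  commands:
    - [1, [0, 0, -0.001], [0, 0, 0]]
    - [1, [0, 0, -0.001], [0, 0, 0]]

```text
clock: 19.35
tool_pos: [0.4806, -0.0495, 0.0377]
orientation: [179.9, 0.0, 94.6]
force: [-0.1, 0.7, -1.2]
opening: 0.0492
```

send_rows:
  commands:
    - [1, [0, 0, -0.001], [0, 0, 0]]
    - [1, [0, 0, -0.001], [0, 0, 0]]

```text
clock: 19.55
tool_pos: [0.4807, -0.0495, 0.0373]
orientation: [179.9, 0.0, 94.6]
force: [-0.0, -0.3, 1.2]
opening: 0.0492
```

send_rows:
  commands:
    - [1, [0, 0, -0.001], [0, 0, 0]]
    - [1, [0, 0, -0.001], [0, 0, 0]]

```text
clock: 19.75
tool_pos: [0.481, -0.0495, 0.0371]
orientation: [179.8, 0.0, 94.6]
force: [-1.1, -1.1, 2.6]
opening: 0.0492
```

send_rows:
  commands:
    - [1, [0, 0, -0.001], [0, 0, 0]]
    - [1, [0, 0, -0.001], [0, 0, 0]]

```text
clock: 19.95
tool_pos: [0.4813, -0.0495, 0.037]
orientation: [179.8, 0.0, 94.6]
force: [-0.9, 0.2, 3.2]
opening: 0.0489
```

send_rows:
  commands:
    - [1, [0.004, 0.0003, 0], [0, 0, 0]]
    - [1, [0.004, 0.0003, 0], [0, 0, 0]]

```text
clock: 20.15
tool_pos: [0.4834, -0.0493, 0.0372]
orientation: [179.8, 0.0, 94.6]
force: [-0.0, 0.1, 3.2]
opening: 0.0492
```

send_rows:
  commands:
    - [1, [0.004, 0.0003, 0], [0, 0, 0]]
    - [1, [0.004, 0.0003, 0], [0, 0, 0]]

```text
clock: 20.35
tool_pos: [0.4857, -0.0492, 0.0372]
orientation: [179.8, 0.0, 94.6]
force: [-0.2, -0.3, 3.2]
opening: 0.0494
```

send_rows:
  commands:
    - [1, [0.003, 0.0002, 0], [0, 0, 0]]
    - [1, [0.003, 0.0002, 0], [0, 0, 0]]

```text
clock: 20.55
tool_pos: [0.4872, -0.0491, 0.0372]
orientation: [179.8, 0.0, 94.6]
force: [-3.3, -0.4, 4.6]
opening: 0.0493
```

send_rows:
  commands:
    - [1, [0.003, 0.0002, 0], [0, 0, 0]]
    - [1, [0.003, 0.0002, 0], [0, 0, 0]]

```text
clock: 20.75
tool_pos: [0.4873, -0.0492, 0.037]
orientation: [180.0, 0.1, 94.6]
force: [-4.3, 1.5, 7.2]
opening: 0.0493
```

send_rows:
  commands:
    - [1, [0.003, 0.0002, 0], [0, 0, 0]]
    - [1, [0.003, 0.0002, 0], [0, 0, 0]]

```text
clock: 20.95
tool_pos: [0.4872, -0.0493, 0.037]
orientation: [-179.9, 0.1, 94.6]
force: [-4.3, 1.6, 7.7]
opening: 0.0495
```

send_rows:
  commands:
    - [1, [0.004, 0.0003, 0.001], [0, 0, 0]]
    - [1, [0.004, 0.0003, 0.001], [0, 0, 0]]
    - [1, [0.001, 0, 0], [0, 0, 0]]

```text
clock: 21.25
tool_pos: [0.4872, -0.0494, 0.0371]
orientation: [-179.6, 0.1, 94.6]
force: [-3.2, 0.7, 6.5]
opening: 0.049
```

send_rows:
  commands:
    - [0.4, [0, 0, 0], [0, 0, 0]]
    - [0.2, [0, 0, 0], [0, 0, 0]]
    - [0, [0, 0, 0], [0, 0, 0]]
    - [0, [0, 0, 0], [0, 0, 0]]
    - [0, [0, 0, 0], [0, 0, 0]]
    - [0, [0, 0, 0], [0, 0, 0]]
    - [0, [0, 0, 0], [0, 0, 0]]

```text
clock: 21.95
tool_pos: [0.4883, -0.0491, 0.0365]
orientation: [-179.7, 0.1, 94.6]
force: [0.2, 0.2, 0.4]
opening: 0.0871
```

Raise straight up (fingers clear of the plate sides), then look from above.

send_rows:
  commands:
    - [0, [0, 0, 0.02], [0, 0, 0]]
    - [0, [0, 0, 0.06], [0, 0, 0]]
    - [0, [0, 0, 0.1], [0, 0, 0]]
    - [0, [0, 0, 0.15], [0, 0, 0]]
    - [0, [0, 0, 0.15], [0, 0, 0]]
    - [0, [0.05, 0.01, 0.15], [0, 0, 0]]
    - [0, [0.1, 0.01, 0.1], [0, 0, 0]]
    - [0, [0.08, 0.01, 0], [0, 0, 0]]
    - [0, [0, 0, 0], [0, 0, 0]]
    - [0, [0, 0, 0], [0, 0, 0]]

```text
clock: 22.95
tool_pos: [0.5445, -0.0425, 0.2311]
orientation: [-179.8, 0.1, 94.6]
force: [-0.2, 0.4, 0.2]
opening: 0.0875
```

```bash
python3 - <<'E'
from h import *
import pickle
s=snapshot('wrist'); pickle.dump(s,open('wrist12.pkl','wb'));cv2.imwrite('pics/wrist12.png',cv2.resize(s['color'],None,fx=1.5,fy=1.5,interpolation=cv2.INTER_CUBIC))
c=cv2.convertScaleAbs(s['color'][100:230,150:330],alpha=1.4); cv2.imwrite('pics/c12.png',cv2.resize(c,None,fx=4.4,fy=4.4,interpolation=cv2.INTER_CUBIC))
o=sensors.get_obs(); print(o['tool_pos'],o['orientation'],o['force'],o['opening'])
E
```

```text
[ 0.54426336 -0.04257255  0.23079755] [-1.79783446e+02  8.13899921e-02  9.46011954e+01] [ 0.45813913 -0.04576615  0.78756314] 0.08786221433379987
```

View pics/wrist12.png

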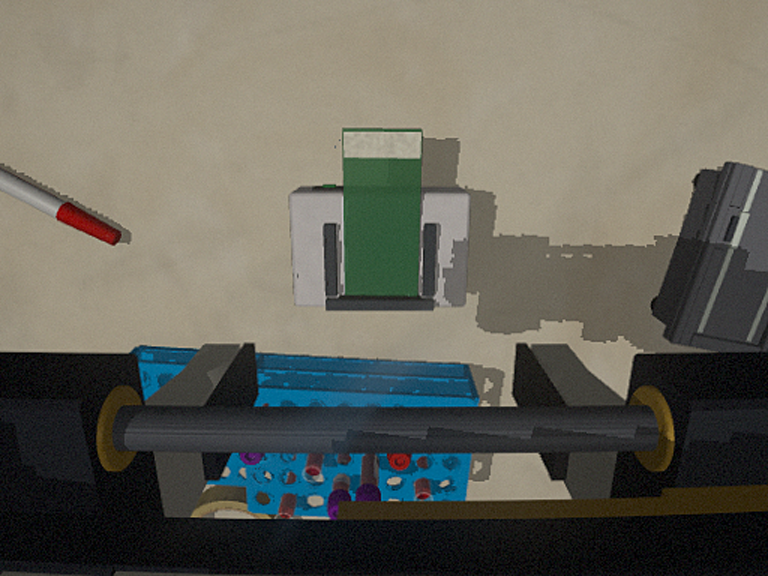

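View pics/c12.png

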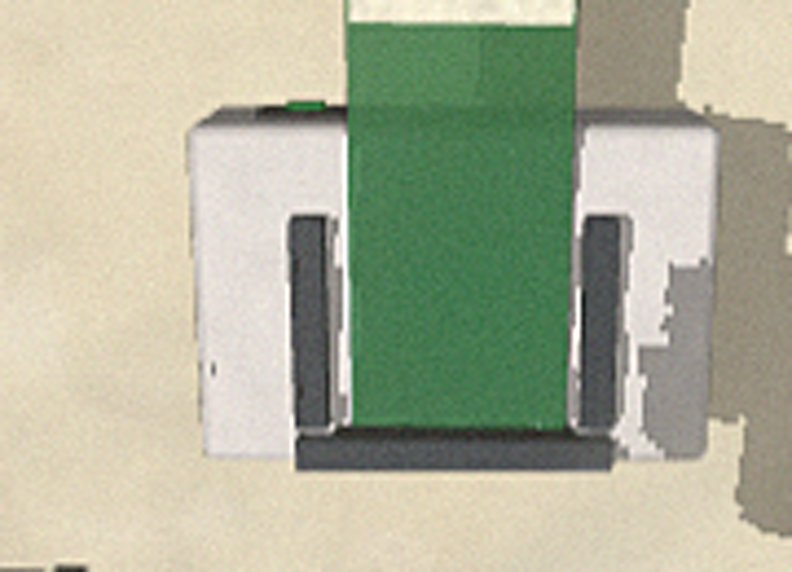

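```bash
python3 - <<'E'
from h import *
import pickle
s=pickle.load(open('wrist12.pkl','rb'))
im=s['color']
for c in (238,255,272): print(c,[(r,*im[r,c-2:c+3].mean(0).astype(int)) for r in range(194,208)])
c=255
for r,z in ((197.5,.0575),(198.5,.0575),(199.5,.0595),(200,.0595),(200.5,.0595)):
    print(r,np.round(onplane(s,[[c,r]],z)*1000,1))
# plate front end & length
g=(im[:,:,1].astype(int)-im[:,:,2]>20); col=g[:,255]; print(np.where(col)[0])
print(np.round(onplane(s,[[255,85.5],[255,86.5],[255,197.5]],.0575)*1000,1))
mm=np.zeros(im.shape[:2],bool)
for n,(a,b,c,d) in dict(plate=(130,190,235,275),stageL=(150,190,200,212),stageR=(135,150,290,308)).items():
    v,u=np.mgrid[a:b,c:d]; Q=bydepth(s,np.c_[u.ravel(),v.ravel()]); A=np.c_[Q[:,:2]-Q[:,:2].mean(0),np.ones(len(Q))]; print(n,np.linalg.lstsq(A,Q[:,2],rcond=None)[0])
E
```

```text
238 [(194, np.int64(60), np.int64(89), np.int64(53)), (195, np.int64(63), np.int64(95), np.int64(57)), (196, np.int64(52), np.int64(75), np.int64(48)), (197, np.int64(35), np.int64(42), np.int64(38)), (198, np.int64(35), np.int64(37), np.int64(40)), (199, np.int64(36), np.int64(40), np.int64(39)), (200, np.int64(53), np.int64(54), np.int64(52)), (201, np.int64(63), np.int64(63), np.int64(60)), (202, np.int64(63), np.int64(62), np.int64(62)), (203, np.int64(59), np.int64(59), np.int64(55)), (204, np.int64(63), np.int64(62), np.int64(60)), (205, np.int64(60), np.int64(57), np.int64(55)), (206, np.int64(62), np.int64(62), np.int64(62)), (207, np.int64(115), np.int64(131), np.int64(137))]
255 [(194, np.int64(57), np.int64(88), np.int64(50)), (195, np.int64(61), np.int64(91), np.int64(55)), (196, np.int64(56), np.int64(82), np.int64(51)), (197, np.int64(35), np.int64(47), np.int64(34)), (198, np.int64(33), np.int64(34), np.int64(38)), (199, np.int64(34), np.int64(38), np.int64(35)), (200, np.int64(51), np.int64(52), np.int64(49)), (201, np.int64(63), np.int64(61), np.int64(60)), (202, np.
[... 1243 characters left out ...]
34 135 136 137 138 139
 140 141 142 143 144 145 146 147 148 149 150 151 152 153 154 155 156 157
 158 159 160 161 162 163 164 165 166 167 168 169 170 171 172 173 174 175
 176 177 178 179 180 181 182 183 184 185 186 187 188 189 190 191 192 193
 194 195 196 241 242 243 244 245 246 247 248 250 251 252 253 254 255 256
 257 258 259 260 262 263 264 265 266 267 268 269 270 271 302 303 304 305
 306 307 308 309 310 311 312 313 314 315 316 317 318 319 320 321 322 323
 324 325 326 327 328 329 330 331 332 333]
[[466.5 -48.6  57.5]
 [467.4 -48.5  57.5]
 [576.7 -39.7  57.5]]
plate [-0.1907573  -0.00274944  0.05884541]
stageL [-0.50840023  2.73700236  0.05541484]
stageR [-3.2614658  -2.01838356  0.05921642]
```

```bash
python3 - <<'E'
from h import *
import pickle
s=pickle.load(open('wrist12.pkl','rb'))
c=cv2.convertScaleAbs(s['color'][185:212,215:295],alpha=2.2); cv2.imwrite('pics/z12.png',cv2.resize(c,None,fx=10,fy=10,interpolation=cv2.INTER_NEAREST))
w=pickle.load(open('wrist1.pkl','rb'))
c=cv2.convertScaleAbs(w['color'][185:215,105:185],alpha=1.8); cv2.imwrite('pics/z1.png',cv2.resize(c,None,fx=10,fy=10,interpolation=cv2.INTER_NEAREST))
for c in (130,143,156): print(c,[(r,int(w['color'][r,c-1:c+2].mean())) for r in range(195,214)])
E
```

```text
130 [(195, 170), (196, 168), (197, 170), (198, 171), (199, 145), (200, 74), (201, 26), (202, 39), (203, 63), (204, 62), (205, 56), (206, 61), (207, 53), (208, 81), (209, 137), (210, 147), (211, 141), (212, 142), (213, 144)]
143 [(195, 167), (196, 170), (197, 172), (198, 160), (199, 93), (200, 28), (201, 41), (202, 60), (203, 64), (204, 60), (205, 62), (206, 55), (207, 77), (208, 134), (209, 148), (210, 144), (211, 144), (212, 143), (213, 144)]
156 [(195, 169), (196, 173), (197, 167), (198, 104), (199, 25), (200, 37), (201, 56), (202, 65), (203, 63), (204, 62), (205, 57), (206, 76), (207, 133), (208, 149), (209, 145), (210, 141), (211, 144), (212, 145), (213, 145)]
```

View pics/z12.png

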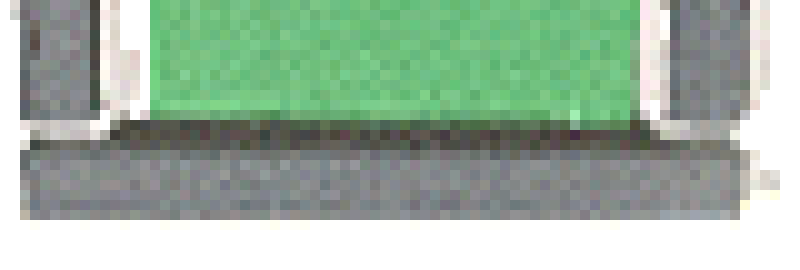

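View pics/z1.png

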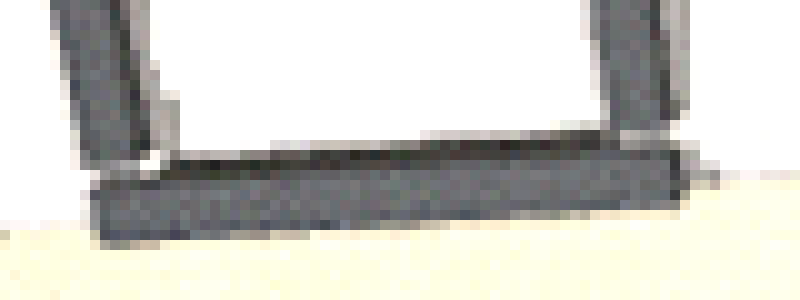

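```bash
python3 - <<'E'
from h import *
import pickle
w=pickle.load(open('wrist1.pkl','rb'));s=pickle.load(open('wrist12.pkl','rb'))
a=np.radians(4.5);u=np.array([np.cos(a),np.sin(a)]);v=np.array([-u[1],u[0]]);C=np.array([.5463,-.0453])
def p(n,s,uv,z):
    X=onplane(s,uv,z)[:,:2]; print(n,np.round((X-C)@np.c_[u,v]*1000,1).tolist())
p('w1 stop base',w,[(130,199.7),(143,198.9),(156,198.0)],.0535)
p('w1 stop top edge',w,[(130,201.9),(143,201.2),(156,200.4)],.0595)
p('w1 stage front edge mid',w,[(85+(12+492)/2/5-.4,130+69/5-.4)],.0535)
p('w1 stage rear corners',w,[(85+532/5-.4,130+360/5-.4),(85+75/5-.4,130+388/5-.4)],.0535)
p('w12 stop top edge',s,[(238,199.8),(255,199.8),(272,199.8)],.0595)
p('w12 plate end',s,[(238,196.5),(255,196.9),(272,197.3)],.0575)
p('w12 plate front',s,[(255,85.8)],.0575)
q=lambda x,y:(x/4.4+150-.4,y/4.4+100-.4)
p('w12 stage front edge',s,[q(200,128),q(345,128),q(580,128),q(712,130)],.0535)
p('w12 stage rear',s,[q(208,456),q(700,456)],.0535)
p('w12 guide ends front top',s,[q(308,217),q(607,217)],.0595)
p('w12 stop rear top',s,[q(300,468),q(610,468)],.0595)
E
```

```text
w1 stop base [[31.0, -16.2], [31.1, 0.4], [31.1, 16.9]]
w1 stop top edge [[32.0, -14.3], [32.2, 2.1], [32.3, 18.3]]
w1 stage front edge mid [[-38.6, 2.1]]
w1 stage rear corners [[38.9, 59.9], [38.2, -56.8]]
w12 stop top edge [[32.6, -14.2], [32.5, 3.2], [32.5, 20.6]]
w12 plate end [[29.7, -14.2], [30.1, 3.2], [30.5, 20.6]]
w12 plate front [[-79.5, 3.0]]
w12 stage front edge [[-38.9, -55.8], [-38.9, -23.4], [-39.0, 28.9], [-38.7, 58.4]]
w12 stage rear [[38.6, -57.6], [38.2, 59.2]]
w12 guide ends front top [[-19.9, -31.5], [-20.1, 35.0]]
w12 stop rear top [[39.3, -35.1], [39.1, 37.4]]
```

```bash
python3 - <<'E'
from h import *
import pickle
s=pickle.load(open('wrist12.pkl','rb')); im=s['color'].astype(float)
g=im[:,:,1]-im[:,:,2]
def cross(p,idx,th):
    for i in range(len(p)-1):
        if (p[i]-th)*(p[i+1]-th)<=0 and p[i]!=p[i+1]: return idx[i]+(th-p[i])/(p[i+1]-p[i])
def fit(P):
    P=np.array(P); X=onplane(s,P,.0575)[:,:2]; 
    m=X.mean(0); _,_,vt=np.linalg.svd(X-m); d=vt[0]; r=(X-m)@vt[1]; k=abs(r)<2.5*np.median(abs(r))+1e-4; X=X[k]; m=X.mean(0); _,_,vt=np.linalg.svd(X-m); d=vt[0]
    return m,np.degrees(np.arctan2(d[1],d[0])),np.std((X-m)@vt[1])*1000,len(X)
end=[(c,cross(g[192:200,c],range(192,200),18)) for c in range(232,279)]; end=[e for e in end if e[1]]
R=range(112,190)
L=[];Rr=[]
for r in R:
    x=cross(g[r,220:240],range(220,240),15); 
    if x: L.append((x,r))
    x=cross(g[r,272:292],range(272,292),15)
    if x: Rr.append((x,r))
gray=im.mean(2)
fr=[(c,cross(g[82:90,c],range(82,90),15)) for c in range(234,278)]; fr=[e for e in fr if e[1]]
st_=[(c,cross(gray[198:203,c],range(198,203),48)) for c in range(232,279)]; st_=[e for e in st_ if e[1]]
bk=[(c,cross(gray[204:209,c],range(204,209),95)) for c in range(225,288)]; bk=[e for e in bk if e[1]]
for n,P in (('end',end),('left',L),('right',Rr),('front',fr),('stoptop',st_),('stopback',bk)): print(n,*fit(P))
E
```

```text
end [ 0.57591597 -0.04278261] 93.9498586586236 0.11593779167892374 41
left [ 0.53745979 -0.06896949] 4.2402348680891615 0.12082132310761087 64
right [ 0.52652227 -0.01972931] 4.15365750303352 0.10350927256502529 78
front [ 0.46642911 -0.04809569] 94.20428882612447 0.04890761953099704 44
stoptop [ 0.57905071 -0.03957134] -85.56685098461271 0.15467252500839668 43
stopback [ 0.58634042 -0.03790313] 94.76858120522758 0.03623466544920672 63
```

send_rows:
  commands:
    - [1, [-0.1, -0.01, 0], [0, 0, 0]]
    - [1, [-0.1, -0.01, 0], [0, 0, 0]]
    - [1, [-0.1, -0.01, 0], [0, 0, 0]]
    - [1, [-0.1, -0.01, 0], [0, 0, 0]]
    - [1, [-0.01, 0, -0.1], [0, 0, 0]]
    - [1, [0, 0, -0.1], [0, 0, 0]]
    - [1, [0, 0, -0.12], [0, 0, 0]]
    - [1, [0, 0, -0.12], [0, 0, 0]]
    - [1, [0, 0, -0.08], [0, 0, 0]]
    - [1, [0, 0, 0], [0, 0, 0]]
    - [1, [0, 0, 0], [0, 0, 0]]

```text
clock: 24.1
tool_pos: [0.4266, -0.0558, 0.0939]
orientation: [-179.4, 0.1, 94.6]
force: [0.1, 0.1, 0.5]
opening: 0.0053
```

send_rows:
  commands:
    - [1, [0.01, 0.005, -0.08], [0, -0.0015, 0]]
    - [1, [0.01, 0.004, -0.07], [0, 0, 0]]
    - [1, [0, 0, -0.03], [0, 0, 0]]
    - [1, [0, 0, 0], [0, 0, 0]]
    - [1, [0, 0, 0], [0, 0, 0]]

```text
clock: 24.6
tool_pos: [0.4346, -0.0528, 0.0532]
orientation: [179.6, 0.1, 94.7]
force: [-0.4, -0.1, -0.3]
opening: 0.0004
```

```bash
python3 - <<'E'
from h import *
import pickle
s=snapshot('scene'); pickle.dump(s,open('scene13.pkl','wb'));cv2.imwrite('pics/scene13.png',cv2.resize(cv2.convertScaleAbs(s['color'][110:190,270:360],alpha=1.4),None,fx=8.5,fy=7.5,interpolation=cv2.INTER_CUBIC))
o=sensors.get_obs(); print(o['tool_pos'],o['orientation'],o['force'],o['opening'])
E
```

```text
[ 0.43472735 -0.05277858  0.05326504] [1.79564385e+02 9.86963010e-02 9.46632383e+01] [ 0.46951005 -0.79044487  0.13289563] 0.00022321911850043853
```

View pics/scene13.png

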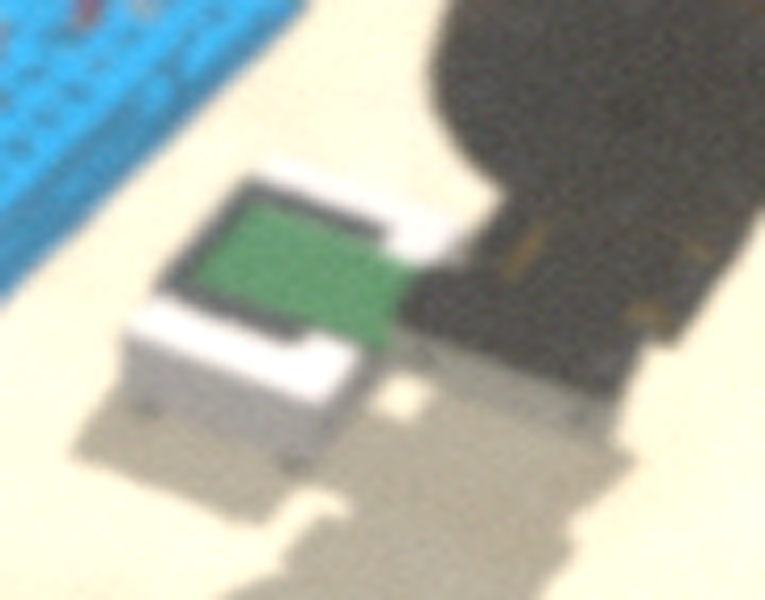

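send_rows:
  commands:
    - [1, [0, 0, -0.02], [0, 0, 0]]
    - [1, [0.01, 0.001, -0.016], [0, 0.001, 0]]
    - [1, [0.02, 0.0015, 0], [0, 0, 0]]
    - [1, [0.015, 0.001, 0], [0, 0, 0]]
    - [1, [0, 0, 0], [0, 0, 0]]

```text
clock: 25.15
tool_pos: [0.4484, -0.0515, 0.0454]
orientation: [179.7, 0.0, 94.7]
force: [-0.2, -0.6, -0.4]
opening: 0.0003
```

send_rows:
  commands:
    - [1, [0.006, 0.0005, 0], [0, 0, 0]]
    - [1, [0.004, 0.0003, 0], [0, 0, 0]]

```text
clock: 25.35
tool_pos: [0.4511, -0.0513, 0.0453]
orientation: [179.8, 0.0, 94.7]
force: [-0.5, -0.0, -0.8]
opening: 0.0003
```

send_rows:
  commands:
    - [1, [0.004, 0.0003, 0], [0, 0, 0]]
    - [1, [0.004, 0.0003, 0], [0, 0, 0]]
    - [1, [0.004, 0.0003, 0], [0, 0, 0]]

```text
clock: 25.65
tool_pos: [0.4541, -0.0511, 0.0454]
orientation: [179.8, 0.0, 94.7]
force: [-0.7, 0.8, 0.1]
opening: 0.0003
```

send_rows:
  commands:
    - [1, [0.004, 0.0003, 0], [0, 0, 0]]
    - [1, [0.004, 0.0003, 0], [0, 0, 0]]

```text
clock: 25.85
tool_pos: [0.4555, -0.0511, 0.0452]
orientation: [179.9, 0.0, 94.6]
force: [-3.6, 0.1, 1.0]
opening: 0.0008
```

send_rows:
  commands:
    - [1, [0.004, 0.0003, 0], [0, 0, 0]]
    - [1, [0.004, 0.0003, 0], [0, 0, 0]]

```text
clock: 26.05
tool_pos: [0.4556, -0.0514, 0.0446]
orientation: [-179.9, 0.1, 94.6]
force: [-3.6, 1.2, 0.2]
opening: 0.0005
```

send_rows:
  commands:
    - [1, [-0.006, 0, 0], [0, 0, 0]]
    - [1, [-0.02, -0.001, 0], [0, 0, 0]]
    - [1, [-0.05, -0.004, 0], [0, 0, 0]]
    - [1, [0, 0, 0.1], [0, 0, 0]]
    - [1, [0, 0, 0.15], [0, 0, 0]]
    - [1, [0, 0, 0.18], [0, 0, 0]]
    - [1, [0.1, 0, 0.16], [0, 0, 0]]
    - [1, [0.15, 0, 0.1], [0, 0, 0]]
    - [1, [0.15, 0, 0], [0, 0, 0]]
    - [1, [0.08, 0, 0], [0, 0, 0]]
    - [1, [0, 0, 0], [0, 0, 0]]
    - [1, [0, 0, 0], [0, 0, 0]]

```text
clock: 27.25
tool_pos: [0.5523, -0.0535, 0.2265]
orientation: [179.6, -0.0, 94.6]
force: [-1.0, -0.3, -0.3]
opening: 0.0005
```

```bash
python3 - <<'E'
from h import *
import pickle
s=snapshot('wrist'); pickle.dump(s,open('wrist14.pkl','wb'))
c=cv2.convertScaleAbs(s['color'][60:240,130:370],alpha=1.4); cv2.imwrite('pics/c14.png',cv2.resize(c,None,fx=3.3,fy=3.3,interpolation=cv2.INTER_CUBIC))
t=snapshot('scene'); pickle.dump(t,open('scene14.pkl','wb')); cv2.imwrite('pics/scene14.png',t['color'])
o=sensors.get_obs(); print(o['clock'],o['tool_pos'],o['orientation'],o['force'],o['opening'])
E
```

```text
27.35 [ 0.55191623 -0.05352966  0.22657638] [ 1.79584101e+02 -1.27931273e-03  9.46646831e+01] [-0.57601616  0.1234475  -0.49214833] 0.0003569435619134594
```

View pics/c14.png

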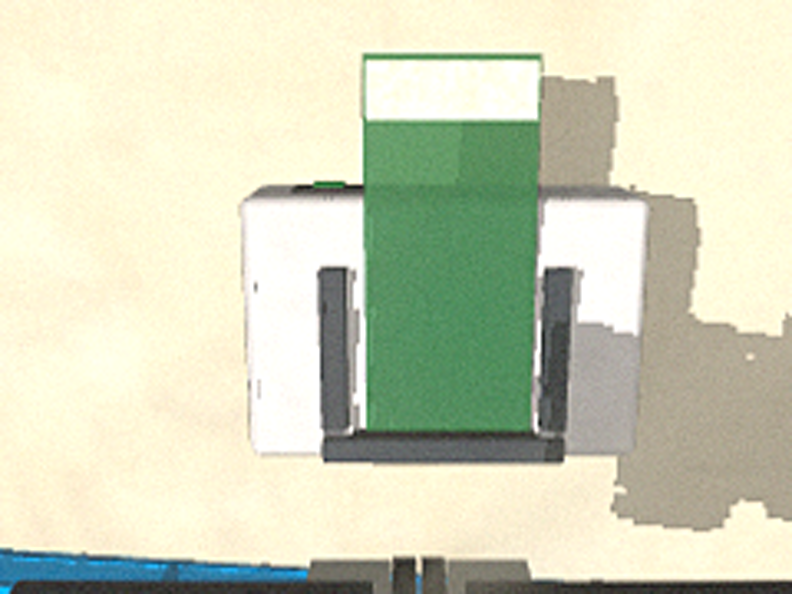

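View pics/scene14.png

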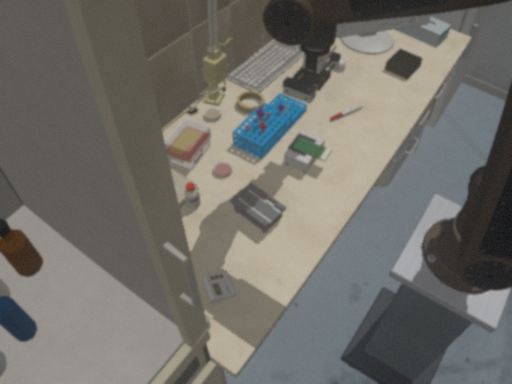

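```bash
python3 - <<'E'
from h import *
import pickle
s=pickle.load(open('wrist14.pkl','rb')); im=s['color'].astype(float)
for c in (245,265,285): print(c,[(r,int(im[r,c-2:c+3,1].mean()),int(im[r,c-2:c+3,2].mean())) for r in range(186,198)])
a=np.radians(4.6);u=np.array([np.cos(a),np.sin(a)]);v=np.array([-u[1],u[0]]);C=np.array([.5463,-.0453])
def p(n,uv,z): print(n,np.round((onplane(s,uv,z)[:,:2]-C)@np.c_[u,v]*1000,2).tolist())
g=im[:,:,1]-im[:,:,2]
p('front',[(265,[r for r in range(70,90) if g[r,265]>15][0]-.5)],.0575)
q=lambda x,y:(x/3.3+130-.35,y/3.3+60-.35)
p('guide front',[q(333,268),q(560,268)],.0595); p('stage front',[q(300,198),q(590,196)],.0535)
p('plate sides mid',[q(365,350),q(536,350)],.0575); p('guide inner tops',[q(350,350),q(543,350)],.0595)
for r in (189.5,190,190.5,191): p(f'end {r}',[(265,r)],.0575)
for r in (190.5,191,191.5,192): p(f'stop {r}',[(265,r)],.0595)
E
```

```text
245 [(186, 105, 65), (187, 102, 63), (188, 103, 62), (189, 102, 62), (190, 74, 50), (191, 39, 44), (192, 49, 49), (193, 63, 61), (194, 74, 73), (195, 73, 71), (196, 75, 71), (197, 70, 67)]
265 [(186, 100, 58), (187, 101, 61), (188, 104, 62), (189, 103, 59), (190, 73, 46), (191, 37, 41), (192, 44, 45), (193, 61, 59), (194, 74, 71), (195, 74, 70), (196, 71, 67), (197, 74, 71)]
285 [(186, 100, 58), (187, 101, 59), (188, 102, 58), (189, 106, 59), (190, 78, 52), (191, 39, 43), (192, 45, 45), (193, 61, 58), (194, 70, 70), (195, 72, 71), (196, 72, 70), (197, 73, 73)]
front [[-79.97, 0.93]]
guide front [[-19.97, -31.56], [-20.11, 34.3]]
stage front [[-39.43, -41.21], [-40.2, 43.02]]
plate sides mid [[4.96, -22.66], [4.86, 28.32]]
guide inner tops [[4.47, -27.01], [4.37, 30.18]]
end 189.5 [[29.47, 1.9]]
end 190 [[30.0, 1.9]]
end 190.5 [[30.53, 1.91]]
end 191 [[31.05, 1.91]]
stop 190.5 [[29.88, 1.85]]
stop 191 [[30.41, 1.86]]
stop 191.5 [[30.93, 1.86]]
stop 192 [[31.46, 1.87]]
```

```bash
python3 - <<'E'
from h import *
print(order.close_job())
E
```

```text
the job is handed in; nothing more can be done
None
```

The glass plate is lying flat on the viewing stage between the two guides, against the end stop, and the job was handed in at about 27 s of the 64 s. Handing in gives no verdict.

**What I did:**
- I pressed the plate with the shut fingertips and slid it out to about 40 mm of overhang. The first strokes, at 8–12 N, slipped over the glass. At 12–15.6 N the plate moved.
- I pinched it by its long sides and lifted it level to within the depth noise.
- I lowered it onto the stage; it touched down at about 3 N. I slid it to the stop, peaking at about 8 N down, and let go.
- I then nudged its free end with the shut fingers. They stopped against 3.6 N, which a loose plate this light could not resist.

**Last checks:**
- **Position:** The plate's end measures 50.1 mm past the guides' front ends (50 mm expected). Its free end is 80.0 mm in front of the stage centre (80 mm expected).
- **Fit:** It is square to the stop, with about 2 and 4 mm of play to the guides. Before the nudge it was about 0.4° out of square.
- **Bystanders:** The dish, bottle and timer are at the same pixels in the scene view as at the start, and the arm touches nothing.

**What disagreed:**
- **Stop edge:** The top edge of the stop still looks about 1.9 mm beyond the plate's end. I took this for a rounded edge on the stop, because the force and the distance from the guides both say the plate is home.
- **Wrist camera:** It reads about 2–3 mm off sideways compared with the gripper.

Forces were read only at the end of each move call, so brief peaks in between would not show.

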